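# Put the finished dental casts away in the case drawer

## Robot

A 7-joint arm with a two-finger parallel gripper is mounted at the origin on a cart in front of the work surface, level with it; the furniture and walls round the work are solid. World frame = base frame: x ahead of the robot, y to its left, z up, the work surface at z = 0. Lengths are in mm, angles in rad, forces in N, time in s.
With the tool pointing down it reaches from about 400 to 875 mm from the base axis. Payload 4.4 kg.
Tool frame: the origin (TCP) lies on the centre line of the jaws, within the pads' length; the fingertips stand 11 mm ahead of it and the grasp point (between the pads) lies 8 mm behind it (ctrl.tips_ahead is the distance from the TCP to the fingertips, in mm); z points along the fingers, y is the line along which they close (so a half turn about z gives the same grasp; the last joint's range is limited). The gripper opens to 85 mm and grips with 20 to 120 N. Pads are 22 mm wide; open, the fingers measure 114 mm over their backs; the gripper's body (76 mm by 85 mm) begins 54 mm behind the grasp point. The pads swing forward as they close: fully open they stand 13 mm farther back than shut.
Start: joints at [1.21, 0.628, 0.038, 1.517, -0.027, 0.996, -0.02], TCP at [188.884, -621.965, 242.313] pointing down, gripper open.
Joint ranges: [-3.06, 3.06], [-0.37, 2.12], [-1.25, 1.32], [0.18, 2.47], [-1.1, 4.24], [0.23, 1.98], [-2.94, 2.94]. Speed limits (rad/s): [2.57, 2.57, 3.14, 3.14, 3.14, 3.14, 3.14].

## Interface

Orientations are given as [roll, pitch, yaw] about the fixed x, y, z axes, in that order (R = Rz(yaw) Ry(pitch) Rx(roll)).
In Python, from cell import ctrl, eyes, job gives the robot as it stands. The module is installed in compiled form; this text tells all that it offers.
- The arm moves only by the tool carry_out, never from a script. Its argument "moves" is a list of rows, each an object of numbers: "tx", "ty", "tz": the shift along the tool's x, y, z as a fraction of full scale; "twist": the turn about the tool's z as a fraction of full scale; "fingers": the opening, from 0 (shut) to 1 (fully open). In form: [{"tx": .., "ty": .., "tz": .., "twist": .., "fingers": ..}, ...]. A call has 1 to 12 rows; each row shifts and turns the commanded pose from where the row before left it, along the tool's axes as they then stand; what a row does not reach is not made up. Full scale, the value 1, is 0.3 m for a shift and pi rad for a turn. A row lasts 1/8 s, in which the tool goes at most 62.5 mm and 10.7 degrees, less where a joint would pass 70% of its speed; a pose out of reach is approached as far as the arm can. A call with a number of a shift or a turn outside -1 to 1 is refused whole. A call with a gripper value outside its range is refused whole. The fingers move at their own pace and stop on an object; the grip force is fixed at half the most. Time passes only in rows, so rows that do not move let the fingers close. It gives the time, the measured TCP pose, the force, the opening and the grip force at its end, in the units of the state.
- ctrl.read_state(): the state, without advancing time (a new reading comes with each control period).
- eyes.get_image(name): name is "scene" or "top"; returns a dict with "color" (480x640x3 uint8, blue, green, red), "fovy" (degrees; the focal length in pixels is half the picture's height over the tangent of half this angle, whatever the lens; pixels are square), "cx", "cy" (the principal point, pixels), "k1" (the pictures are not rectified: a ray, as slopes to the right and down, at radius r is drawn at 1 + k1 r^2 times it, then the intrinsics apply), "world_from_camera" (4x4, takes a point from camera to world coordinates). Camera axes: x right, y up, looking along -z (the intrinsics and any distortion apply to the point x, -y, -z); pixel columns grow to the right and rows downward; lengths in mm; the calibration is good to about 2 mm. A picture is of the moment at which its call begins. There is no depth.
- job.finish_job(): hands the job in; it is judged then, once.
The state is a dict: "clock": time; "qpos": joint angles; "qd": joint speeds; "tau": joint torques, N m; "eef_pos": TCP position; "tool_rot": TCP orientation; "force": force on the tool from outside, world axes, zero at the start; "torque": the same for the moment, N m; "width": finger opening in mm; "gripper_force": force on a finger pad.
Only numpy, scipy, OpenCV 4.12 (cv2) and the standard library are available. Lean on these libraries where they do the work, as an engineer would, in place of code of your own. Each camera call takes 0.05 s, during which the arm holds its last target. There are 200 camera calls.

## Task

Pull the drawer of the low white drawer unit well open, put every dental cast that stands loose on the worktop into it, each flat on its base with the teeth up in a compartment of its own (some casts now stand on their heels), then push the drawer fully shut. Plaster chips, so set the casts down and do not drop them, and leave everything else on the worktop where it is.

Things in the scene. Friction and masses are not known exactly. Their poses are not given: they have to be found in the camera images.
- cast_a: Dental cast, blue plaster base, 90 g: solid base 27 mm thick, 54 mm nose to heel, 57 mm wide at mid-length, 67 near the heel, nose 23 wide; above it teeth, yellow plate and wires to 42 mm (not solid: grip the base). Origin: middle of the underside; +z to the teeth, nose at x = -28 mm, flat heel at x = +26. Starts lying on its base, teeth up. May be absent (None).
- cast_b: Dental cast, white plaster base, 90 g: solid base 27 mm thick, 54 mm nose to heel, 57 mm wide at mid-length, 67 near the heel, nose 23 wide; above it teeth, yellow plate and wires to 42 mm (not solid: grip the base). Origin: middle of the underside; +z to the teeth, nose at x = -28 mm, flat heel at x = +26. Starts lying on its base, teeth up. May be absent (None).
- cast_c: Dental cast, blue plaster base, 90 g: solid base 27 mm thick, 54 mm nose to heel, 57 mm wide at mid-length, 67 near the heel, nose 23 wide; above it teeth, yellow plate and wires to 42 mm (not solid: grip the base). Origin: middle of the underside; +z to the teeth, nose at x = -28 mm, flat heel at x = +26. Starts standing on its heel, +x down, teeth to the left and a little to the robot. May be absent (None).
- cast_d: Dental cast, white plaster base, 90 g: solid base 27 mm thick, 54 mm nose to heel, 57 mm wide at mid-length, 67 near the heel, nose 23 wide; above it teeth, yellow plate and wires to 42 mm (not solid: grip the base). Origin: middle of the underside; +z to the teeth, nose at x = -28 mm, flat heel at x = +26. Starts standing on its heel, +x down, teeth to the left and a little to the robot. May be absent (None).
- cast_e: Dental cast, pale plaster base, 90 g: solid base 27 mm thick, 54 mm nose to heel, 57 mm wide at mid-length, 67 near the heel, nose 23 wide; above it teeth, yellow plate and wires to 42 mm (not solid: grip the base). Origin: middle of the underside; +z to the teeth, nose at x = -28 mm, flat heel at x = +26. Starts standing on its heel, +x down, teeth to the left and a little to the robot. May be absent (None).
- drawer (a joint): Travel in m of the one drawer of the low white drawer unit (450 wide, 150 deep, 74 mm high, back to the wall): 0 fully shut, 0.118 fully out; slides out towards the robot, along -x of its points, with about 3 N of friction, and stays where it is left. Starts a little ajar.
- drawer_handle (a point): Middle of the drawer's steel bow handle: round bar 10 mm thick, 98 mm long along y, centre 38 mm in front of the green drawer front (33 mm clear gap), 44 mm above the worktop. Axes: x into the unit, y left along the bar, z up; moves with the drawer.
- drawer_floor (a point): Middle of the drawer's inner floor, 13 mm above the worktop. Inside 86 (x) by 412 mm (y); walls 30 mm above the floor, green front 57 mm; the unit's roof clears the floor by 53 mm. The front's outer face lies 55 mm from here along -x. Axes: x into the unit, y left, z up; moves with the drawer. Fully out, this point is 75 mm in front of the unit's body.
- pocket_1 (a point): Middle of the floor of the leftmost of the four open compartments, each 86 mm (x) by about 100 mm (y), parted by ridges 14 mm high. Axes as drawer_floor; moves with the drawer.
- pocket_2 (a point): Middle of the floor of the second from the left of the four open compartments, each 86 mm (x) by about 100 mm (y), parted by ridges 14 mm high. Axes as drawer_floor; moves with the drawer.
- pocket_3 (a point): Middle of the floor of the third from the left of the four open compartments, each 86 mm (x) by about 100 mm (y), parted by ridges 14 mm high. Axes as drawer_floor; moves with the drawer.
- pocket_4 (a point): Middle of the floor of the rightmost of the four open compartments, each 86 mm (x) by about 100 mm (y), parted by ridges 14 mm high. Axes as drawer_floor; moves with the drawer.
- spray_bottle: Small white spray bottle with red cap, 36 mm across, 118 mm high. Origin: middle of its underside. A bystander, to be left alone.
- wax_jar: Brown jar with white screw lid, 52 mm across, 48 mm high. Origin: middle of its underside. A bystander, to be left alone.
- tool_cup: Yellow cup with tools in it, 55 to 64 mm across, 107 mm high. Origin: middle of its underside. A bystander, to be left alone.
- dust_brush: Brown dusting brush lying flat, 26 x 150 x 25 mm, along y. Origin: middle of its underside. A bystander, to be left alone.
- wax_box: Red carton lying flat, 65 x 95 x 22 mm. Origin: middle of its underside. A bystander, to be left alone.
- measuring_beaker: Clear measuring beaker, 65 mm across, 88 mm high. Origin: middle of its underside. A bystander, to be left alone.
There are look-alikes about, which are no part of the job. Leave any green look-alike of the cast_b alone. Leave any green look-alike of the cast_e alone.

How it is judged (in metres and radians):
On the way, in this order (a step that is already met when the one before it is completed fails the run):
1. the drawer is pulled well open (more than 95 mm) (value of joint drawer above 0.095 m), for 0.2 s.
2. every cast present lies in a compartment of the open drawer (still more than 50 mm out), flat on its base, teeth up (value of joint drawer above 0.05 m and x of cast_a in the frame of drawer_floor between -0.045 and 0.045 m and y of cast_a in the frame of drawer_floor between -0.206 and 0.206 m and z of cast_a in the frame of drawer_floor between -0.005 and 0.005 m and angle between each of cast_a, cast_b, cast_c, cast_d, cast_e's own z axis and vertical below 0.12 rad and x of cast_b in the frame of drawer_floor between -0.045 and 0.045 m and y of cast_b in the frame of drawer_floor between -0.206 and 0.206 m and z of cast_b in the frame of drawer_floor between -0.005 and 0.005 m and x of cast_c in the frame of drawer_floor between -0.045 and 0.045 m and y of cast_c in the frame of drawer_floor between -0.206 and 0.206 m and z of cast_c in the frame of drawer_floor between -0.005 and 0.005 m and x of cast_d in the frame of drawer_floor between -0.045 and 0.045 m and y of cast_d in the frame of drawer_floor between -0.206 and 0.206 m and z of cast_d in the frame of drawer_floor between -0.005 and 0.005 m and x of cast_e in the frame of drawer_floor between -0.045 and 0.045 m and y of cast_e in the frame of drawer_floor between -0.206 and 0.206 m and z of cast_e in the frame of drawer_floor between -0.005 and 0.005 m), for 0.2 s.
3. the drawer is pushed fully shut (value of joint drawer below 0.005 m), for 0.2 s.
At the end, for the whole second after the job is handed in: The drawer is shut (within 5 mm), and every cast present lies at rest inside it, base on the drawer's floor (within 5 mm) and level with the teeth up (within 0.12 rad); flat on the floor, it can only lie in a compartment of its own (value of joint drawer below 0.005 m and x of cast_a in the frame of drawer_floor between -0.045 and 0.045 m and y of cast_a in the frame of drawer_floor between -0.206 and 0.206 m and z of cast_a in the frame of drawer_floor between -0.005 and 0.005 m and angle between each of cast_a, cast_b, cast_c, cast_d, cast_e's own z axis and vertical below 0.12 rad and x of cast_b in the frame of drawer_floor between -0.045 and 0.045 m and y of cast_b in the frame of drawer_floor between -0.206 and 0.206 m and z of cast_b in the frame of drawer_floor between -0.005 and 0.005 m and x of cast_c in the frame of drawer_floor between -0.045 and 0.045 m and y of cast_c in the frame of drawer_floor between -0.206 and 0.206 m and z of cast_c in the frame of drawer_floor between -0.005 and 0.005 m and x of cast_d in the frame of drawer_floor between -0.045 and 0.045 m and y of cast_d in the frame of drawer_floor between -0.206 and 0.206 m and z of cast_d in the frame of drawer_floor between -0.005 and 0.005 m and x of cast_e in the frame of drawer_floor between -0.045 and 0.045 m and y of cast_e in the frame of drawer_floor between -0.206 and 0.206 m and z of cast_e in the frame of drawer_floor between -0.005 and 0.005 m and linear speed of each of cast_a, cast_b, cast_c, cast_d, cast_e below 0.02 m/s); the robot touches nothing.
It fails at once if a bystander on the worktop is moved more than 30 mm (distance of any of spray_bottle, wax_jar, tool_cup, dust_brush, wax_box, measuring_beaker from where it was at the start of the episode above 0.03 m).
It fails at once if a cast is dropped (falls faster than 1.3 m/s) (linear speed of any of cast_a, cast_b, cast_c, cast_d, cast_e above 1.3 m/s).
Of cast_a, cast_b, cast_c, cast_d, cast_e only 3 to 4 are there at a start; the rules pass over those that are not, and their reading is None.
At some moment in a run one of cast_a, cast_b may be knocked a few centimetres aside while the robot is not near it.
It also fails if it takes over 210 s, if anything falls off the work surface, if the arm or the gripper's body presses on something with over 40 N, if the wrist force passes 120 N, or if a joint passes its speed limit or range.

## Working session

There is one attempt and no reset: what is moved stays moved. The work goes in short steps, Python scripts to look and compute and a tool call to move; the robot and the scene stay as the last step left them, time stands still between calls to the robot, and variables do not carry over. Pictures are saved under pics/ and viewed, at most 14 in all, crops included, and the job is handed in when it is done.

Besides the shell and the picture viewer there is one more tool, called after "Call:" as name(argument=value, ...), one argument or row to a line, values as JSON. carry_out: Moves the arm, as the interface text tells. Its arguments: {"type":"object","properties":{"moves":{"type":"array","items":{"type":"object","properties":{"tx":{"type":"number","minimum":-1,"maximum":1},"ty":{"type":"number","minimum":-1,"maximum":1},"tz":{"type":"number","minimum":-1,"maximum":1},"twist":{"type":"number","minimum":-1,"maximum":1},"fingers":{"type":"number"}}}}},"required":["moves"]}

```bash
mkdir -p pics; cat > h.py <<'E'
import numpy as np, cv2
from cell import ctrl, eyes, job
def grab(n,tag):
    im=eyes.get_image(n); cv2.imwrite(f'pics/{tag}.png',im['color']); return im
def K(im):
    f=240/np.tan(np.radians(im['fovy'])/2); return np.array([[f,0,im['cx']],[0,f,im['cy']],[0,0,1.]])
def ray(im,u,v):
    p=cv2.undistortPoints(np.array([[[u,v]]],float),K(im),np.array([im['k1'],0,0,0,0.]))[0,0] if 0 else None
    k=K(im); x=np.array([(u-k[0,2])/k[0,0],(v-k[1,2])/k[1,1]]); s=x.copy()
    for _ in range(30): s=x/(1+im['k1']*(s@s))
    T=np.array(im['world_from_camera']); return T[:3,3],T[:3,:3]@np.array([s[0],-s[1],-1])
def at(im,u,v,z):
    o,d=ray(im,u,v); return (o+d*(z-o[2])/d[2]).round(1)
def px(im,p):
    T=np.array(im['world_from_camera']); c=T[:3,:3].T@(np.array(p,float)-T[:3,3]); s=np.array([c[0],-c[1]])/-c[2]
    s=s*(1+im['k1']*(s@s)); k=K(im); return np.array([k[0,0]*s[0]+k[0,2],k[1,1]*s[1]+k[1,2]])
E
python3 - <<'E'
from h import *
for n in('scene','top'):
    im=grab(n,n+'0'); print(n,im['fovy'],im['cx'],im['cy'],im['k1']);print(np.array(im['world_from_camera']).round(3))
s=ctrl.read_state(); print(s, ctrl.tips_ahead)
E
```

```text
scene 57.28006785504226 322.30465472115435 241.42345377352996 -0.0913119922964354
[[ 6.850000e-01  5.750000e-01 -4.480000e-01 -8.197000e+01]
 [-7.290000e-01  5.320000e-01 -4.310000e-01 -5.707940e+02]
 [-9.000000e-03  6.220000e-01  7.830000e-01  1.070321e+03]
 [ 0.000000e+00  0.000000e+00  0.000000e+00  1.000000e+00]]
top 57.81868694223733 320.22472557947646 233.0988586154255 -0.008713665229817338
[[-0.00000e+00  9.97000e-01 -7.60000e-02  3.99618e+02]
 [-1.00000e+00 -1.00000e-03 -4.00000e-03  1.34300e+00]
 [-5.00000e-03  7.60000e-02  9.97000e-01  1.26370e+03]
 [ 0.00000e+00  0.00000e+00  0.00000e+00  1.00000e+00]]
{'clock': 0.1, 'qpos': array([ 1.21021841,  0.62922128,  0.0384175 ,  1.5182267 , -0.0270067 ,
        0.99630617, -0.0199729 ]), 'qd': array([ 3.44719962e-04,  2.56048936e-04, -7.34162248e-05, -2.00601600e-03,
       -7.48610389e-04, -4.02580525e-04, -1.70468150e-03]), 'tau': array([ 2.79178428e-03, -5.64538872e+01,  1.23060219e+00, -1.93974441e+01,
        1.13580524e-02,  5.43748116e-03,  4.51728042e-06]), 'eef_pos': array([ 188.73972593, -621.45282108,  241.51470858]), 'tool_rot': array([-3.13994789e+00, -7.82489850e-06,  2.94824359e-01]), 'force': array([ 0.76259019, -0.39637138,  0.5498666 ]), 'torque': array([ 0.01144377, -0.01162848,  0.00241515]), 'gripper_force': 0.0, 'width': 85.27781788789419} 11.0
```

View pics/top0.png

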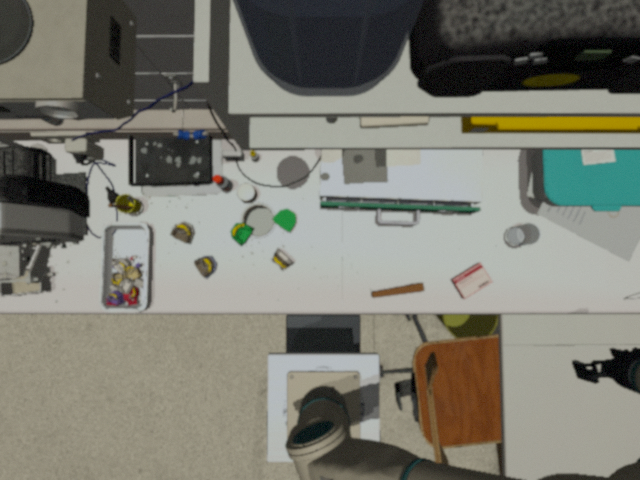

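View pics/scene0.png

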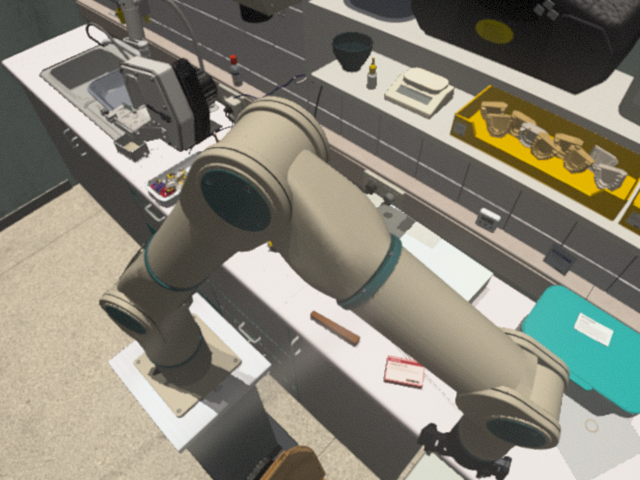

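Top view: three cast candidates at about (183,232), (205,266) and (283,259), green ones at (242,233) and (285,219), and the drawer handle at (397,217). The arm blocks the scene view. Next I'll zoom in.

```bash
python3 - <<'E'
from h import *
im=eyes.get_image('top'); c=im['color']
a=cv2.resize(c[195:285,165:305],None,fx=5.6,fy=5.6,interpolation=cv2.INTER_CUBIC)
cv2.imwrite('pics/crop1.png',a)
for n,u,v,z in [('handL',377,210,44),('handbarL',377,223,44),('handbarR',417,223,44),('c1',183,232,27),('c2',205,266,27),('c3',283,259,27),('spray',220,184,118),('wax',248,192,48),('cup',127,204,107),('g1',242,234,27),('g2',286,220,27),('brush',397,290,25),('box',471,281,22),('beaker',514,237,88)]: print(n,at(im,u,v,z))
E
```

```text
handL [ 558.3 -153.6   44. ]
handbarL [ 521.4 -153.2   44. ]
handbarR [ 521.4 -265.9   44. ]
c1 [497.7 399.5  27. ]
c2 [400.7 334.5  27. ]
c3 [420.5 112.7  27. ]
spray [619.1 274.2 118. ]
wax [609.4 211.1  48. ]
cup [567.1 526.9 107. ]
g1 [491.9 230.4  27. ]
g2 [532.  104.8  27. ]
brush [ 332.9 -210.3   25. ]
box [ 357.9 -421.3   22. ]
beaker [ 478.7 -518.6   88. ]
```

View pics/crop1.png

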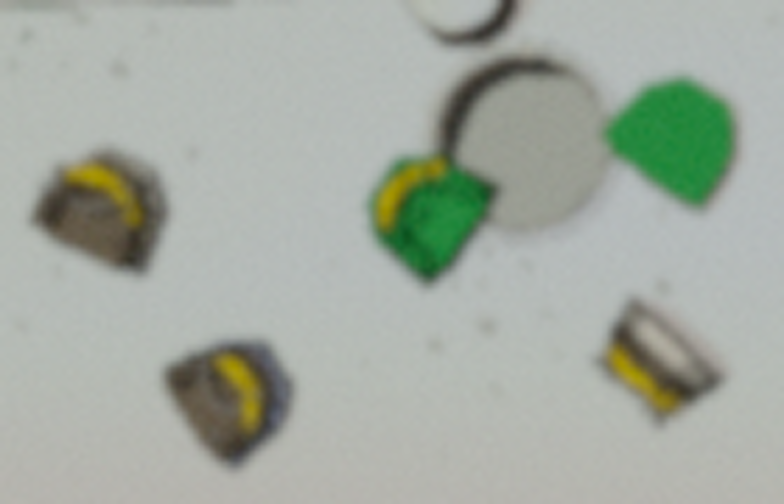

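The crop shows cast 1 with a white rim (probably cast_b, lying), cast 2 with a blue rim (cast_a, lying) and cast 3 standing on its heel at about (660,360) in the crop, teeth down-left. The two green ones stay where they are. There is also a grey round thing beside them. Next I'll measure the handle.

```bash
cat >> h.py <<'E'
def go(x,y,z,yaw):
    s=ctrl.read_state(); p=s['eef_pos']; r,pi_,w=s['tool_rot']; d=np.array([x,y,z])-p
    dy=(yaw-w+np.pi)%(2*np.pi)-np.pi
    c,sn=np.cos(w),np.sin(w); c2,s2=np.cos(yaw),np.sin(yaw)
    print('now',p.round(1),'yaw',round(w,3),'width',round(s['width'],1),'F',s['force'].round(1),'q',s['qpos'].round(2))
    print(' before twist tx,ty,tz: ',((np.array([c*d[0]+sn*d[1],sn*d[0]-c*d[1],-d[2]]))/300).round(4),' after twist:',((np.array([c2*d[0]+s2*d[1],s2*d[0]-c2*d[1],-d[2]]))/300).round(4),'twist',round(-dy/np.pi,4))
E
python3 - <<'E'
from h import *
im=eyes.get_image('top'); c=im['color']
print(c[195:232,384:410].mean(1).round().astype(int).tolist())
print(c[214:224,368:428].mean(2).mean(0).round().astype(int).tolist())
a=cv2.resize(c[190:235,310:490],None,fx=4.4,fy=4.4,interpolation=cv2.INTER_CUBIC); cv2.imwrite('pics/dr.png',a)
go(520,-210,240,np.pi/2)
E
```

```text
[[189, 186, 181], [186, 184, 178], [173, 172, 167], [140, 142, 138], [94, 96, 93], [64, 64, 63], [69, 69, 67], [83, 85, 80], [92, 99, 85], [90, 106, 76], [85, 108, 62], [80, 106, 56], [68, 90, 46], [49, 66, 33], [41, 51, 35], [63, 68, 64], [104, 108, 107], [146, 150, 146], [172, 176, 171], [181, 185, 179], [183, 187, 181], [184, 187, 181], [183, 187, 181], [183, 186, 181], [180, 183, 178], [170, 173, 168], [158, 160, 157], [151, 151, 150], [138, 138, 138], [116, 117, 118], [114, 116, 117], [140, 144, 141], [167, 170, 165], [180, 183, 178], [183, 187, 181], [183, 187, 181], [184, 187, 181]]
[184, 184, 184, 184, 184, 179, 167, 140, 115, 119, 136, 148, 152, 158, 165, 169, 170, 170, 170, 170, 171, 170, 171, 170, 171, 170, 170, 170, 170, 171, 171, 171, 172, 172, 173, 173, 174, 173, 173, 173, 173, 174, 174, 170, 157, 134, 116, 113, 127, 147, 158, 163, 172, 180, 182, 182, 183, 183, 182, 182]
now [ 188.8 -621.6  241.7] yaw 0.295 width 85.5 F [ 0.2  0.3 -0.2] q [ 1.21  0.63  0.04  1.52 -0.03  1.   -0.02]
 before twist tx,ty,tz:  [ 1.455  -0.9921  0.0057]  after twist: [1.3721 1.104  0.0057] twist -0.4062
```

View pics/dr.png

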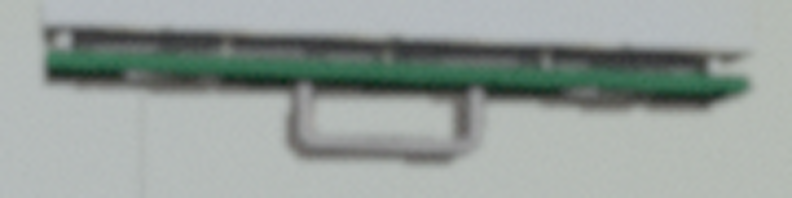

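The crop shows the handle bar at about (397.4,222.5) px, 98 mm long, with the drawer front tilted by about -0.034 rad. I'll check the front-to-bar distance and move above it.

```bash
python3 - <<'E'
from h import *
im=eyes.get_image('top')
for r in (221.5,222.5,223.5): print(at(im,397.4,r,44))
for p in [(397.4,207.3,70),(320.9,204,70),(478.8,209.5,70)]: print(at(im,*p))
E
```

```text
[ 525.7 -210.8   44. ]
[ 522.8 -210.7   44. ]
[ 520.  -210.7   44. ]
[ 562.4 -206.8   70. ]
[571.8   4.8  70. ]
[ 556.2 -431.8   70. ]
```

Call:
carry_out(
  moves=[
    {"tx":0.145,"ty":-0.099},
    {"tx":0.145,"ty":-0.099},
    {"tx":0.145,"ty":-0.099},
    {"tx":0.145,"ty":-0.099},
    {"tx":0.145,"ty":-0.099},
    {"tx":0.145,"ty":-0.099},
    {"tx":0.145,"ty":-0.099},
    {"tx":0.145,"ty":-0.099},
    {"tx":0.145,"ty":-0.099},
    {"tx":0.145,"ty":-0.099},
    {},
    {},
  ],
)

```text
validation failed for argument at $.mo...
```

Call:
carry_out(
  moves=[
    {"twist":-0.056,"fingers":0.36},
    {"twist":-0.056,"fingers":0.36},
    {"twist":-0.056,"fingers":0.36},
    {"twist":-0.056,"fingers":0.36},
    {"twist":-0.056,"fingers":0.36},
    {"twist":-0.056,"fingers":0.36},
    {"twist":-0.056,"fingers":0.36},
    {"fingers":0.36},
    {"fingers":0.36},
  ],
)

```text
validation failed for argument at $.mo...
```

Call:
carry_out(
  moves=[
    {"tx":0.145,"ty":-0.099,"tz":0,"twist":0,"fingers":1},
    {"tx":0.145,"ty":-0.099,"tz":0,"twist":0,"fingers":1},
    {"tx":0.145,"ty":-0.099,"tz":0,"twist":0,"fingers":1},
    {"tx":0.145,"ty":-0.099,"tz":0,"twist":0,"fingers":1},
    {"tx":0.145,"ty":-0.099,"tz":0,"twist":0,"fingers":1},
  ],
)

```text
clock: 0.88
eef_pos: [354.8, -415.3, 242.4]
tool_rot: [3.141, -0.0, 0.295]
force: [1.5, -0.3, -0.6]
width: 85.4
gripper_force: 0.0
```

Call:
carry_out(
  moves=[
    {"tx":0.145,"ty":-0.099,"tz":0,"twist":0,"fingers":0.36},
    {"tx":0.145,"ty":-0.099,"tz":0,"twist":0,"fingers":0.36},
    {"tx":0.145,"ty":-0.099,"tz":0,"twist":0,"fingers":0.36},
    {"tx":0.145,"ty":-0.099,"tz":0,"twist":0,"fingers":0.36},
    {"tx":0,"ty":0,"tz":0,"twist":-0.0565,"fingers":0.36},
    {"tx":0,"ty":0,"tz":0,"twist":-0.0565,"fingers":0.36},
    {"tx":0,"ty":0,"tz":0,"twist":-0.0565,"fingers":0.36},
    {"tx":0,"ty":0,"tz":0,"twist":-0.0565,"fingers":0.36},
    {"tx":0,"ty":0,"tz":0,"twist":-0.0565,"fingers":0.36},
    {"tx":0,"ty":0,"tz":0,"twist":-0.0565,"fingers":0.36},
    {"tx":0,"ty":0,"tz":0,"twist":-0.0565,"fingers":0.36},
    {"tx":0,"ty":0,"tz":0,"twist":0,"fingers":0.36},
  ],
)

```text
clock: 2.38
eef_pos: [485.7, -252.6, 242.2]
tool_rot: [3.142, -0.0, 1.535]
force: [0.7, 0.8, -0.1]
width: 30.8
gripper_force: 0.0
```

```bash
python3 - <<'E'
from h import *
grab('scene','scene1')
go(523,-210.7,36,np.pi/2-.034)
E
```

```text
now [ 485.7 -252.6  242.3] yaw 1.534 width 30.8 F [-0.2  1.2 -0.2] q [ 0.65  0.5  -0.32  1.8   0.2   0.88  0.2 ]
 before twist tx,ty,tz:  [0.1443 0.119  0.6876]  after twist: [0.1439 0.1195 0.6876] twist -0.001
```

View pics/scene1.png

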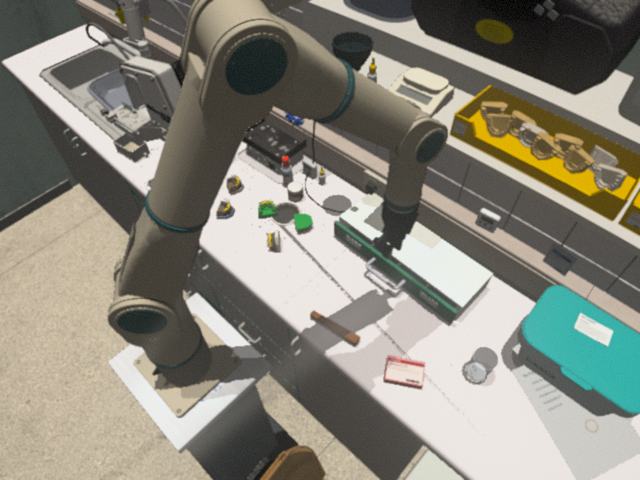

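The scene view shows three casts near (234,184), (224,208) and (273,241), and the gripper beside the drawer handle at (384,275). The way is clear, so I'll move over the bar and go down.

Call:
carry_out(
  moves=[
    {"tx":0.072,"ty":0.06,"tz":0,"twist":0,"fingers":0.36},
    {"tx":0.072,"ty":0.06,"tz":0,"twist":0,"fingers":0.36},
    {"tx":0,"ty":0,"tz":0.13,"twist":0,"fingers":0.36},
    {"tx":0,"ty":0,"tz":0.13,"twist":0,"fingers":0.36},
    {"tx":0,"ty":0,"tz":0.13,"twist":0,"fingers":0.36},
    {"tx":0,"ty":0,"tz":0.1,"twist":0,"fingers":0.36},
    {"tx":0,"ty":0,"tz":0,"twist":0,"fingers":0.36},
  ],
)

```text
clock: 3.3
eef_pos: [521.6, -209.9, 93.4]
tool_rot: [-3.137, -0.001, 1.535]
force: [-0.1, -0.3, 0.6]
width: 31.0
gripper_force: 0.0
```

```bash
python3 - <<'E'
from h import *
go(523,-210.7,36,np.pi/2-.034)
E
```

```text
now [ 521.6 -209.9   93.4] yaw 1.535 width 31.0 F [-0.1 -0.3  0.6] q [ 0.49  0.72 -0.25  1.88  0.3   0.58  0.02]
 before twist tx,ty,tz:  [-0.0023  0.0047  0.1914]  after twist: [-0.0024  0.0047  0.1914] twist -0.0005
```

Above the bar. Go down, grip and pull (119 mm at about 20 mm per row).

Call:
carry_out(
  moves=[
    {"tx":0,"ty":0.003,"tz":0.065,"twist":0,"fingers":0.36},
    {"tx":0,"ty":0,"tz":0.065,"twist":0,"fingers":0.36},
    {"tx":0,"ty":0,"tz":0.06,"twist":0,"fingers":0.36},
    {"tx":0,"ty":0,"tz":0,"twist":0,"fingers":0.36},
    {"tx":0,"ty":0,"tz":0,"twist":0,"fingers":0},
    {"tx":0,"ty":0,"tz":0,"twist":0,"fingers":0},
    {"tx":0,"ty":0,"tz":0,"twist":0,"fingers":0},
  ],
)

```text
clock: 4.18
eef_pos: [524.2, -210.7, 38.9]
tool_rot: [3.141, 0.0, 1.537]
force: [-1.5, 0.1, 5.9]
width: 7.4
gripper_force: 58.6
```

Call:
carry_out(
  moves=[
    {"tx":0,"ty":-0.05,"tz":0,"twist":0,"fingers":0},
    {"tx":0,"ty":-0.06,"tz":0,"twist":0,"fingers":0},
    {"tx":0,"ty":-0.06,"tz":0,"twist":0,"fingers":0},
    {"tx":0,"ty":-0.06,"tz":0,"twist":0,"fingers":0},
    {"tx":0,"ty":-0.06,"tz":0,"twist":0,"fingers":0},
    {"tx":0,"ty":-0.03,"tz":0,"twist":0,"fingers":0},
    {"tx":0,"ty":-0.02,"tz":0,"twist":0,"fingers":0},
    {"tx":0,"ty":0,"tz":0,"twist":0,"fingers":0},
  ],
)

```text
clock: 5.18
eef_pos: [422.8, -206.7, 38.9]
tool_rot: [3.14, -0.0, 1.538]
force: [-0.3, 2.4, 7.9]
width: 7.6
gripper_force: 60.8
```

Call:
carry_out(
  moves=[
    {"tx":0,"ty":-0.01,"tz":0,"twist":0,"fingers":0},
    {"tx":0,"ty":-0.01,"tz":0,"twist":0,"fingers":0},
    {"tx":0,"ty":0,"tz":0,"twist":0,"fingers":0},
  ],
)

```text
clock: 5.55
eef_pos: [418.8, -206.5, 38.9]
tool_rot: [3.137, -0.0, 1.538]
force: [4.2, 2.3, 6.2]
width: 7.7
gripper_force: 60.5
```

```bash
python3 - <<'E'
from h import *
go(417,-210.7,36,np.pi/2-.034)
im=eyes.get_image('top');c=im['color'];cv2.imwrite('pics/dr2.png',cv2.resize(c[180:262,310:490],None,fx=4.4,fy=4.4,interpolation=cv2.INTER_CUBIC))
E
```

```text
now [ 418.8 -206.5   38.9] yaw 1.538 width 7.7 F [4.2 2.3 6.2] q [ 0.5   0.74 -0.15  2.17  0.41  0.26 -0.04]
 before twist tx,ty,tz:  [-0.0141 -0.0057  0.0097]  after twist: [-0.0141 -0.0056  0.0097] twist 0.0005
```

View pics/dr2.png

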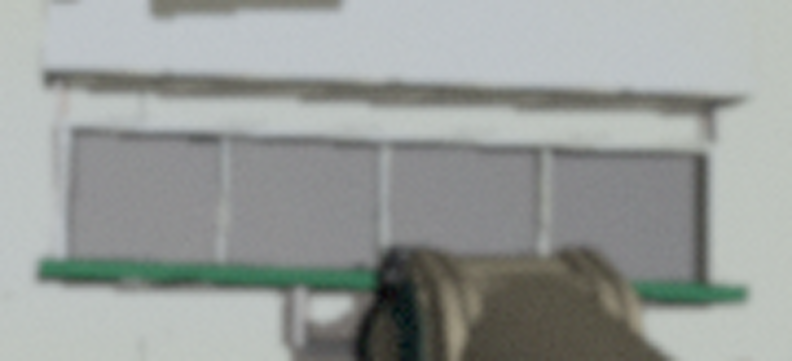

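The picture shows the drawer out (force on the stop), with four compartments and dividers at crop columns 222, 385 and 543. Release and lift.

Call:
carry_out(
  moves=[
    {"tx":0,"ty":0,"tz":0,"twist":0,"fingers":0.36},
    {"tx":0,"ty":0,"tz":0,"twist":0,"fingers":0.36},
    {"tx":0,"ty":0,"tz":0,"twist":0,"fingers":0.36},
    {"tx":0,"ty":0,"tz":-0.1,"twist":0,"fingers":0.36},
    {"tx":0,"ty":0,"tz":-0.13,"twist":0,"fingers":0.36},
    {"tx":0,"ty":0,"tz":-0.13,"twist":0,"fingers":0.36},
    {"tx":0,"ty":0,"tz":-0.13,"twist":0,"fingers":1},
    {"tx":0,"ty":0,"tz":-0.13,"twist":0,"fingers":1},
    {"tx":0,"ty":0,"tz":0,"twist":0,"fingers":1},
  ],
)

```text
clock: 6.72
eef_pos: [417.5, -207.7, 226.7]
tool_rot: [3.137, 0.003, 1.536]
force: [0.8, 0.1, 0.4]
width: 82.9
gripper_force: 0.0
```

```bash
python3 - <<'E'
from h import *
im=eyes.get_image('top'); c=im['color']
cv2.imwrite('pics/c3.png',cv2.resize(c[240:280,265:305],None,fx=14,fy=14,interpolation=cv2.INTER_CUBIC))
hsv=cv2.cvtColor(c,cv2.COLOR_BGR2HSV)
bg=cv2.medianBlur(c,51).astype(int)
m=(np.abs(c.astype(int)-bg).max(2)>22).astype(np.uint8)
np.save('m.npy',m)
for n,(u0,u1,v0,v1) in dict(c1=(165,203,215,250),c2=(190,222,250,285),c3=(268,300,242,278)).items():
    s=m[v0:v1,u0:u1]; k,l,st,ce=cv2.connectedComponentsWithStats(s); i=1+st[1:,4].argmax()
    cn=cv2.findContours((l==i).astype(np.uint8),0,1)[0][0]; r=cv2.minAreaRect(cn)
    print(n,st[i],ce[i]+[u0,v0],r)
    y=cv2.inRange(hsv[v0:v1,u0:u1],(20,130,90),(35,255,255)); print('  yellow',cv2.countNonZero(y),np.argwhere(y).mean(0)[::-1]+[u0,v0])
# dividers
for u in (360.5,397.5,433.4): print(at(im,u,220,27))
go(420,113,240,1.5)
E
```

```text
c1 [  5   6  26  24 422] [183.25829384 232.09952607] ((18.5, 16.5), (23.702320098876953, 20.124608993530273), 26.56505012512207)
  yellow 63 [184.11111111 228.46031746]
c2 [  4   5  24  24 411] [205.93673966 265.46958637] ((16.576919555664062, 15.115385055541992), (23.02005958557129, 20.801258087158203), 56.3099365234375)
  yellow 63 [207.74603175 263.55555556]
c3 [  3   6  24  23 317] [282.         259.27444795] ((13.5, 17.500001907348633), (22.62741470336914, 15.55634880065918), 45.0)
  yellow 51 [278.82352941 261.78431373]
[ 531.8 -108.3   27. ]
[ 531.7 -214.1   27. ]
[ 531.6 -316.7   27. ]
now [ 416.3 -207.4  225.1] yaw 1.537 width 85.3 F [-1.2  0.5 -0.4] q [ 0.69  0.41 -0.39  2.03  0.23  0.74  0.12]
 before twist tx,ty,tz:  [ 1.0677 -0.0243 -0.0496]  after twist: [ 1.0661 -0.0633 -0.0496] twist 0.0116
```

View pics/c3.png

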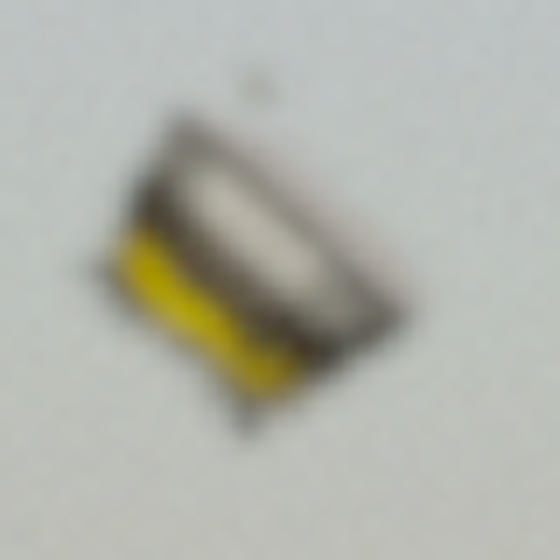

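The crop shows the standing cast: its light nose face is at about (282.7,256.3) px, the underside is to the upper right and the teeth to the lower left. The fingers can only stay vertical, so I'll tip it over gently by pushing the nose from the teeth side.

```bash
python3 - <<'E'
from h import *
im=eyes.get_image('top')
P=at(im,282.7,256.3,54); print(P, at(im,285.4,255.2,20), at(im,278.8,261.8,40))
sc=eyes.get_image('scene'); print(px(sc,P))
zc=np.array([-.747,.664,0])
C=P-7.5*zc; print(C)
go(C[0],C[1],225,.844)
E
```

```text
[427.6 111.2  54. ] [431.5 106.6  20. ] [412.5 123.3  40. ]
[276.07691987 233.47108847]
[433.2025 106.22    54.    ]
now [ 415.2 -206.8  223.5] yaw 1.537 width 85.5 F [-0.9 -0.4 -0.5] q [ 0.69  0.42 -0.39  2.03  0.23  0.74  0.12]
 before twist tx,ty,tz:  [ 1.045   0.0246 -0.005 ]  after twist: [ 0.8197 -0.6486 -0.005 ] twist 0.2206
```

Call:
carry_out(
  moves=[
    {"tx":0.175,"ty":0.003,"tz":0,"twist":0,"fingers":1},
    {"tx":0.175,"ty":0.003,"tz":0,"twist":0,"fingers":1},
    {"tx":0.175,"ty":0.003,"tz":0,"twist":0,"fingers":1},
    {"tx":0.175,"ty":0.003,"tz":0,"twist":0,"fingers":1},
    {"tx":0.175,"ty":0.003,"tz":0,"twist":0,"fingers":1},
    {"tx":0.175,"ty":0.003,"tz":0,"twist":0,"fingers":1},
    {"tx":0,"ty":0,"tz":0,"twist":0.055,"fingers":1},
    {"tx":0,"ty":0,"tz":0,"twist":0.055,"fingers":1},
    {"tx":0,"ty":0,"tz":0,"twist":0.055,"fingers":1},
    {"tx":0,"ty":0,"tz":0,"twist":0.055,"fingers":1},
    {"tx":0,"ty":0,"tz":0,"twist":0,"fingers":1},
  ],
)

```text
clock: 8.25
eef_pos: [431.3, 107.6, 223.1]
tool_rot: [-3.14, 0.003, 0.848]
force: [0.4, -0.3, -0.8]
width: 85.7
gripper_force: 0.0
```

```bash
python3 - <<'E'
from h import *
go(431.7,107.5,120,.844)
E
```

```text
now [431.3 107.6 223.1] yaw 0.848 width 85.7 F [ 0.4 -0.3 -0.8] q [-0.13  0.38 -0.24  2.08  0.14  0.7  -1.18]
 before twist tx,ty,tz:  [0.0008 0.0011 0.3437]  after twist: [0.0008 0.0011 0.3437] twist 0.0014
```

Call:
carry_out(
  moves=[
    {"tx":0,"ty":0,"tz":0.15,"twist":0,"fingers":1},
    {"tx":0,"ty":0,"tz":0.15,"twist":0,"fingers":1},
    {"tx":0,"ty":0,"tz":0.15,"twist":0,"fingers":1},
    {"tx":0,"ty":0,"tz":0.07,"twist":0,"fingers":1},
    {"tx":0,"ty":0,"tz":0.067,"twist":0,"fingers":1},
    {"tx":0,"ty":0,"tz":0,"twist":0,"fingers":1},
    {"tx":0,"ty":0.02,"tz":0,"twist":0,"fingers":1},
    {"tx":0,"ty":0.02,"tz":0,"twist":0,"fingers":1},
    {"tx":0,"ty":0,"tz":0,"twist":0,"fingers":1},
  ],
)

```text
clock: 9.38
eef_pos: [442.4, 99.3, 48.9]
tool_rot: [3.14, -0.002, 0.845]
force: [-0.6, -0.3, 0.1]
width: 85.2
gripper_force: 0.0
```

```bash
python3 - <<'E'
from h import *
sc=eyes.get_image('scene'); c=sc['color']
cv2.imwrite('pics/s3.png',cv2.resize(c[195:280,220:330],None,fx=6,fy=6,interpolation=cv2.INTER_CUBIC))
E
```

```text
(no output)
```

View pics/s3.png

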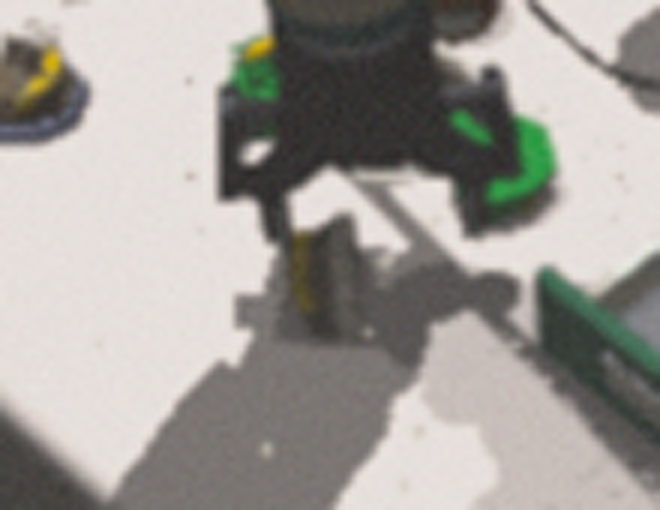

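The crop shows the left finger just beside the teeth of the upright cast, with free space on the other side. Push on slowly.

Call:
carry_out(
  moves=[
    {"tx":0,"ty":0.02,"tz":0,"twist":0,"fingers":1},
    {"tx":0,"ty":0.02,"tz":0,"twist":0,"fingers":1},
    {"tx":0,"ty":0.02,"tz":0,"twist":0,"fingers":1},
    {"tx":0,"ty":0.02,"tz":0,"twist":0,"fingers":1},
    {"tx":0,"ty":0,"tz":0,"twist":0,"fingers":1},
  ],
)

```text
clock: 10.05
eef_pos: [459.7, 83.4, 48.2]
tool_rot: [3.141, -0.0, 0.845]
force: [-0.0, 0.7, 0.1]
width: 85.5
gripper_force: 0.0
```

```bash
python3 - <<'E'
from h import *
sc=eyes.get_image('scene'); c=sc['color']
cv2.imwrite('pics/s4.png',cv2.resize(c[195:280,220:330],None,fx=5,fy=5,interpolation=cv2.INTER_CUBIC))
E
```

```text
(no output)
```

View pics/s4.png

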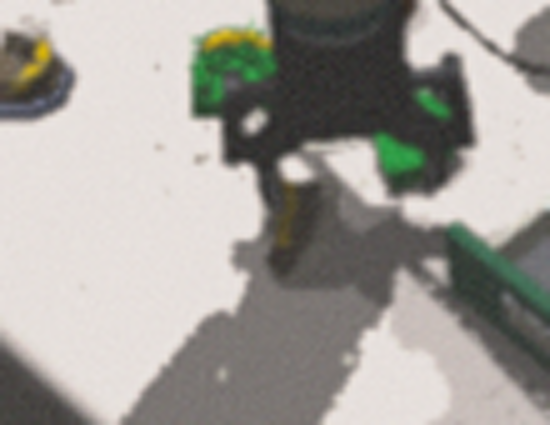

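The crop shows the cast tilting over as planned. Continue.

Call:
carry_out(
  moves=[
    {"tx":0,"ty":0.015,"tz":0,"twist":0,"fingers":1},
    {"tx":0,"ty":0.015,"tz":0,"twist":0,"fingers":1},
    {"tx":0,"ty":0.015,"tz":0,"twist":0,"fingers":1},
    {"tx":0,"ty":0.015,"tz":0,"twist":0,"fingers":1},
    {"tx":0,"ty":0.015,"tz":0,"twist":0,"fingers":1},
    {"tx":0,"ty":0,"tz":0,"twist":0,"fingers":1},
    {"tx":0,"ty":0,"tz":0,"twist":0,"fingers":1},
  ],
)

```text
clock: 10.98
eef_pos: [475.9, 69.1, 48.2]
tool_rot: [-3.141, 0.0, 0.846]
force: [0.8, 0.3, -1.0]
width: 85.3
gripper_force: 0.0
```

Call:
carry_out(
  moves=[
    {"tx":0,"ty":0,"tz":-0.1,"twist":0,"fingers":1},
    {"tx":0,"ty":0,"tz":-0.15,"twist":0,"fingers":1},
    {"tx":0,"ty":-0.1,"tz":-0.15,"twist":0,"fingers":1},
    {"tx":-0.1,"ty":-0.15,"tz":-0.15,"twist":0,"fingers":1},
    {"tx":-0.15,"ty":-0.1,"tz":0,"twist":0,"fingers":1},
    {"tx":-0.15,"ty":0,"tz":0,"twist":0,"fingers":1},
    {"tx":-0.15,"ty":0,"tz":0,"twist":0,"fingers":1},
    {"tx":0,"ty":0,"tz":0,"twist":0,"fingers":1},
  ],
)

```text
clock: 11.98
eef_pos: [290.7, 12.2, 208.1]
tool_rot: [-3.141, 0.003, 0.842]
force: [-0.0, -0.0, 0.3]
width: 85.5
gripper_force: 0.0
```

```bash
python3 - <<'E'
from h import *
im=eyes.get_image('top'); sc=eyes.get_image('scene')
a=cv2.resize(im['color'][195:295,165:325],None,fx=5,fy=5,interpolation=cv2.INTER_CUBIC)
b=cv2.resize(sc['color'][160:270,200:320],None,fx=3,fy=3,interpolation=cv2.INTER_CUBIC)
cv2.imwrite('pics/t5.png',a); cv2.imwrite('pics/s5.png',b)
go(0,0,0,0)
E
```

```text
now [294.6  14.3 208.5] yaw 0.845 width 85.2 F [-0.2  0.1 -0.2] q [ 0.18  0.22 -0.39  2.44  0.17  0.51 -1.07]
 before twist tx,ty,tz:  [-0.6872 -0.7031  0.695 ]  after twist: [-0.9819  0.0478  0.695 ] twist 0.2691
```

View pics/t5.png

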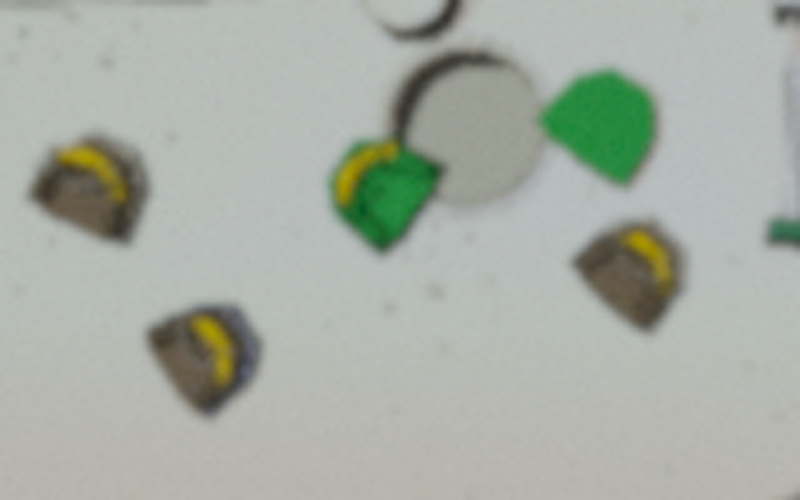

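Top crop: the third cast now lies on its base, teeth up, with heel corners at about (575,262) and (650,330) and the nose to the upper right. Now I'll measure all three by contours.

```bash
cat >> h.py <<'E'
def cast(im,u,v,z=20,dbg=1):
    c=im['color'][v-20:v+20,u-20:u+20]; f=6
    b=cv2.resize(c,None,fx=f,fy=f,interpolation=cv2.INTER_CUBIC).astype(int)
    bg=np.median(c.reshape(-1,3),0)
    m=(np.abs(b-bg).max(2)>20).astype(np.uint8)
    m=cv2.morphologyEx(m,cv2.MORPH_OPEN,np.ones((9,9),np.uint8))
    k,l,st,ce=cv2.connectedComponentsWithStats(m); i=l[120,120] or 1+st[1:,4].argmax()
    cn=cv2.convexHull(cv2.findContours((l==i).astype(np.uint8),0,1)[0][0])[:,0]
    W=np.array([at(im,u-20+(p[0]+.5)/f-.5,v-20+(p[1]+.5)/f-.5,z)[:2] for p in cn])
    ap=cv2.approxPolyDP(W.astype(np.float32),6,True)[:,0]
    hsv=cv2.cvtColor(b.clip(0,255).astype(np.uint8),cv2.COLOR_BGR2HSV); y=np.argwhere(cv2.inRange(hsv,(20,130,90),(35,255,255))).mean(0)
    Y=at(im,u-20+(y[1]+.5)/f-.5,v-20+(y[0]+.5)/f-.5,38)[:2]
    e=[(np.linalg.norm(ap[j]-ap[j-1]),j) for j in range(len(ap))]; L,j=max(e)
    t=(ap[j]-ap[j-1])/L; n=np.array([-t[1],t[0]]); hm=(ap[j]+ap[j-1])/2
    if n@(Y-hm)<0:n=-n
    pr=(W-hm)@n; pt=(W-hm)@t; mid=(pt.max()+pt.min())/2
    ctr=hm+n*pr.max()/2+t*mid
    print('heel edge',round(float(L),1),'length',pr.max().round(1),'min',pr.min().round(1),'width',(pt.max()-pt.min()).round(1),'centre',ctr.round(1),'nosedir',np.degrees(np.arctan2(n[1],n[0])).round(1),'deg; yellow along/across',((Y-hm)@n).round(1),((Y-hm-t*mid)@t).round(1))
    return ctr,np.arctan2(n[1],n[0])
E
python3 - <<'E'
from h import *
im=eyes.get_image('top')
for u,v in((183,232),(206,265),(291,249)): print(cast(im,u,v))
sc=eyes.get_image('scene'); c=sc['color']
E
```

```text
heel edge 67.3 length 54.3 min -5.3 width 71.5 centre [502.7 399.6] nosedir -23.6 deg; yellow along/across 33.6 -3.8
(array([502.66533897, 399.59339316]), np.float32(-0.41113445))
heel edge 62.6 length 54.4 min -6.0 width 67.4 centre [405.2 329.8] nosedir -55.0 deg; yellow along/across 33.3 -1.9
(array([405.16102701, 329.8008076 ]), np.float32(-0.96020144))
heel edge 62.5 length 54.1 min -5.7 width 66.5 centre [454.1  86.6] nosedir -39.3 deg; yellow along/across 35.0 -3.1
(array([454.14009136,  86.64901334]), np.float32(-0.6857296))
```

```bash
python3 - <<'E'
from h import *
im=eyes.get_image('top')
print(at(im,327,209.5,43),at(im,470,214.3,43), at(im,321,238,70),at(im,397.5,198.5,74))
go(452,88,208,.885)
E
```

```text
[560.  -12.4  43. ] [ 546.1 -416.3   43. ] [477.5   4.6  70. ] [ 586.4 -206.7   74. ]
now [295.1  15.1 208.3] yaw 0.848 width 85.1 F [ 0.4 -0.3 -0.1] q [ 0.18  0.22 -0.39  2.44  0.17  0.51 -1.07]
 before twist tx,ty,tz:  [0.5284 0.2311 0.0011]  after twist: [0.5194 0.2507 0.0011] twist -0.0119
```

Call:
carry_out(
  moves=[
    {"tx":0.132,"ty":0.058,"tz":0,"twist":0,"fingers":1},
    {"tx":0.132,"ty":0.058,"tz":0,"twist":0,"fingers":1},
    {"tx":0.132,"ty":0.058,"tz":0,"twist":0,"fingers":1},
    {"tx":0.132,"ty":0.058,"tz":0,"twist":-0.012,"fingers":1},
    {"tx":0,"ty":0,"tz":0.15,"twist":0,"fingers":1},
    {"tx":0,"ty":0,"tz":0.15,"twist":0,"fingers":1},
    {"tx":0,"ty":0,"tz":0,"twist":0,"fingers":1},
  ],
)

```text
clock: 13.1
eef_pos: [449.1, 87.2, 115.6]
tool_rot: [-3.137, 0.005, 0.886]
force: [0.4, -0.6, 0.8]
width: 85.6
gripper_force: 0.0
```

```bash
python3 - <<'E'
from h import *
go(452,88,22,.885)
E
```

```text
now [449.1  87.2 115.6] yaw 0.886 width 85.6 F [ 0.4 -0.6  0.8] q [-0.06  0.59 -0.28  2.14  0.35  0.46 -1.29]
 before twist tx,ty,tz:  [0.0084 0.0058 0.3121]  after twist: [0.0084 0.0058 0.3121] twist 0.0003
```

Call:
carry_out(
  moves=[
    {"tx":0.008,"ty":0.006,"tz":0.1,"twist":0,"fingers":1},
    {"tx":0,"ty":0,"tz":0.1,"twist":0,"fingers":1},
    {"tx":0,"ty":0,"tz":0.06,"twist":0,"fingers":1},
    {"tx":0,"ty":0,"tz":0.05,"twist":0,"fingers":1},
    {"tx":0,"ty":0,"tz":0,"twist":0,"fingers":1},
    {"tx":0,"ty":0,"tz":0,"twist":0,"fingers":0.5},
    {"tx":0,"ty":0,"tz":0,"twist":0,"fingers":0.3},
    {"tx":0,"ty":0,"tz":0,"twist":0,"fingers":0.3},
    {"tx":0,"ty":0,"tz":0,"twist":0,"fingers":0.3},
  ],
)

```text
clock: 14.22
eef_pos: [454.8, 87.6, 26.7]
tool_rot: [3.14, -0.002, 0.883]
force: [-1.5, 0.2, 9.2]
width: 51.6
gripper_force: 61.6
```

Call:
carry_out(
  moves=[
    {"tx":0,"ty":0,"tz":-0.04,"twist":0,"fingers":0.3},
    {"tx":0,"ty":0,"tz":-0.1,"twist":0,"fingers":0.3},
    {"tx":0,"ty":0,"tz":-0.15,"twist":0,"fingers":0.3},
    {"tx":0,"ty":0,"tz":-0.15,"twist":0,"fingers":0.3},
    {"tx":0,"ty":0,"tz":0,"twist":0.05,"fingers":0.3},
    {"tx":0,"ty":0,"tz":0,"twist":0.05,"fingers":0.3},
    {"tx":0,"ty":0,"tz":0,"twist":0.05,"fingers":0.3},
    {"tx":0,"ty":0,"tz":0,"twist":0.05,"fingers":0.3},
    {"tx":0,"ty":0,"tz":0,"twist":0.05,"fingers":0.3},
    {"tx":0,"ty":0,"tz":0,"twist":0.042,"fingers":0.3},
    {"tx":0,"ty":0,"tz":0,"twist":0,"fingers":0.3},
  ],
)

```text
clock: 15.6
eef_pos: [453.9, 87.5, 157.9]
tool_rot: [-3.141, -0.0, -0.032]
force: [0.3, -0.2, -0.3]
width: 51.8
gripper_force: 63.5
```

```bash
python3 - <<'E'
from h import *
go(517,-55,120,-.034)
E
```

```text
now [453.9  87.5 157.9] yaw -0.032 width 51.8 F [ 0.3 -0.2 -0.3] q [-0.14  0.5  -0.15  2.11  0.14  0.54 -2.  ]
 before twist tx,ty,tz:  [0.2255 0.4681 0.1265]  after twist: [0.2265 0.4676 0.1265] twist 0.0006
```

Call:
carry_out(
  moves=[
    {"tx":0.057,"ty":0.117,"tz":0,"twist":0,"fingers":0.3},
    {"tx":0.057,"ty":0.117,"tz":0,"twist":0,"fingers":0.3},
    {"tx":0.057,"ty":0.117,"tz":0,"twist":0,"fingers":0.3},
    {"tx":0.056,"ty":0.117,"tz":0,"twist":0,"fingers":0.3},
    {"tx":0,"ty":0,"tz":0.1,"twist":0,"fingers":0.3},
    {"tx":0,"ty":0,"tz":0.06,"twist":0,"fingers":0.3},
    {"tx":0,"ty":0,"tz":0,"twist":0,"fingers":0.3},
  ],
)

```text
clock: 16.48
eef_pos: [516.2, -55.2, 108.5]
tool_rot: [-3.141, 0.003, -0.032]
force: [0.6, -0.0, -1.6]
width: 51.7
gripper_force: 63.5
```

```bash
python3 - <<'E'
from h import *
go(517,-55,41,-.034)
sc=eyes.get_image('scene');top=eyes.get_image('top')
a=cv2.resize(sc['color'][190:290,300:420],None,fx=4,fy=4,interpolation=cv2.INTER_CUBIC)
b=cv2.resize(top['color'][190:270,305:375],None,fx=4.5,fy=5,interpolation=cv2.INTER_CUBIC)
cv2.imwrite('pics/p1.png',np.hstack([a,b]))
E
```

```text
now [516.2 -55.2 108.5] yaw -0.032 width 51.7 F [ 0.6 -0.  -1.6] q [ 0.15  0.65 -0.15  1.99  0.19  0.52 -1.73]
 before twist tx,ty,tz:  [ 0.0025 -0.0008  0.2249]  after twist: [ 0.0025 -0.0008  0.2249] twist 0.0007
```

View pics/p1.png

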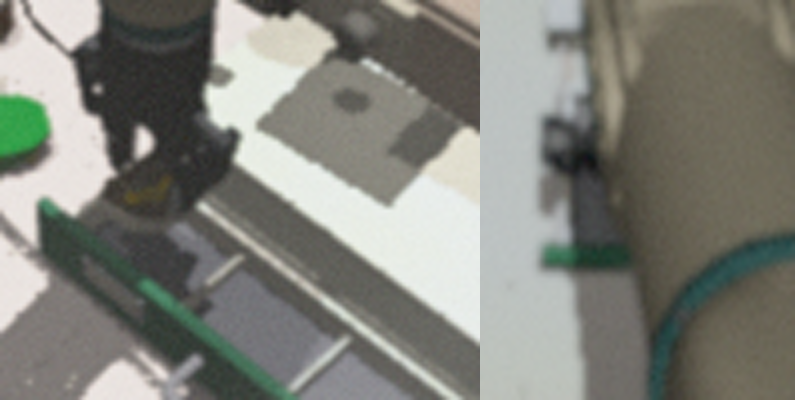

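The pictures show the cast held level above the leftmost compartment. Lower it, watching force.

Call:
carry_out(
  moves=[
    {"tx":0.002,"ty":0,"tz":0.08,"twist":0,"fingers":0.3},
    {"tx":0,"ty":0,"tz":0.08,"twist":0,"fingers":0.3},
    {"tx":0,"ty":0,"tz":0.04,"twist":0,"fingers":0.3},
    {"tx":0,"ty":0,"tz":0.02,"twist":0,"fingers":0.3},
    {"tx":0,"ty":0,"tz":0,"twist":0,"fingers":0.3},
  ],
)

```text
clock: 17.2
eef_pos: [518.3, -55.2, 43.5]
tool_rot: [-3.142, -0.0, -0.033]
force: [0.5, 0.4, -0.0]
width: 51.8
gripper_force: 63.5
```

Call:
carry_out(
  moves=[
    {"tx":0,"ty":0,"tz":0.008,"twist":0,"fingers":0.3},
    {"tx":0,"ty":0,"tz":0.007,"twist":0,"fingers":0.3},
    {"tx":0,"ty":0,"tz":0,"twist":0,"fingers":0.3},
  ],
)

```text
clock: 17.58
eef_pos: [518.6, -55.3, 39.8]
tool_rot: [3.141, -0.002, -0.034]
force: [-1.3, -0.3, 6.8]
width: 51.7
gripper_force: 64.3
```

Call:
carry_out(
  moves=[
    {"tx":0,"ty":0,"tz":0,"twist":0,"fingers":0.72},
    {"tx":0,"ty":0,"tz":0,"twist":0,"fingers":0.72},
    {"tx":0,"ty":0,"tz":0,"twist":0,"fingers":0.72},
    {"tx":0,"ty":0,"tz":-0.05,"twist":0,"fingers":0.72},
    {"tx":0,"ty":0,"tz":-0.1,"twist":0,"fingers":0.72},
    {"tx":0,"ty":0,"tz":-0.15,"twist":0,"fingers":1},
    {"tx":0,"ty":0,"tz":-0.15,"twist":0,"fingers":1},
    {"tx":0,"ty":0,"tz":-0.15,"twist":0,"fingers":1},
    {"tx":0,"ty":0,"tz":0,"twist":0,"fingers":1},
  ],
)

```text
clock: 18.7
eef_pos: [520.4, -55.3, 223.1]
tool_rot: [3.141, -0.008, -0.034]
force: [-0.6, 0.2, -0.4]
width: 85.4
gripper_force: 0.0
```

```bash
python3 - <<'E'
from h import *
im=eyes.get_image('top')
for u,v in((183,232),(206,265)): c,a=cast(im,u,v)
c=c-2.5*np.array([np.cos(a),np.sin(a)])
print(c,a+np.pi/2); go(c[0],c[1],215,a+np.pi/2)
E
```

```text
heel edge 65.2 length 54.9 min -5.0 width 71.4 centre [502.5 400. ] nosedir -22.6 deg; yellow along/across 34.1 -4.4
heel edge 42.4 length 63.5 min -3.8 width 62.7 centre [406.4 335. ] nosedir 42.2 deg; yellow along/across 24.5 -8.9
[404.55798455 333.29020841] 2.3078184
now [518.9 -55.4 221. ] yaw -0.034 width 85.2 F [ 0.1 -0.2 -0.9] q [ 0.19  0.48 -0.2   1.9   0.13  0.78 -1.69]
 before twist tx,ty,tz:  [-0.4245 -1.282   0.02  ]  after twist: [1.2154 0.5886 0.02  ] twist -0.7453
```

```bash
python3 - <<'E'
s=open('h.py').read()
s=s.replace("L,j=max(e)","q=(Y-W.mean(0)); q/=np.linalg.norm(q)\n    e=[(l,j) for l,j in e if abs(np.array([-(ap[j]-ap[j-1])[1],(ap[j]-ap[j-1])[0]])@q)/l>.75 and (Y-W.mean(0))@((ap[j]+ap[j-1])/2-W.mean(0))<0]; L,j=max(e); dbg and print(ap.round().tolist(),Y)")
open('h.py','w').write(s)
E
python3 - <<'E'
from h import *
im=eyes.get_image('top')
for z in (10,20,27): c,a=cast(im,206,265,z)
E
```

```text
[[432.0, 319.0], [412.0, 304.0], [393.0, 305.0], [364.0, 337.0], [379.0, 355.0], [416.0, 373.0], [432.0, 344.0]] [406.9 323.5]
heel edge 40.7 length 60.2 min -3.4 width 68.2 centre [401.7 332.7] nosedir -63.4 deg; yellow along/across 40.7 0.5
[[432.0, 318.0], [413.0, 302.0], [395.0, 302.0], [364.0, 334.0], [416.0, 370.0], [432.0, 342.0]] [406.9 323.5]
heel edge 62.6 length 54.4 min -6.0 width 67.5 centre [405.  329.7] nosedir -55.0 deg; yellow along/across 33.4 -2.0
[[432.0, 316.0], [413.0, 301.0], [393.0, 301.0], [365.0, 333.0], [380.0, 350.0], [416.0, 368.0], [432.0, 340.0]] [406.9 323.5]
heel edge 40.1 length 59.4 min -3.4 width 67.4 centre [401.6 328.2] nosedir -63.6 deg; yellow along/across 36.3 2.7
```

Call:
carry_out(
  moves=[
    {"tx":-0.05,"ty":-0.16,"tz":0,"twist":0,"fingers":1},
    {"tx":-0.05,"ty":-0.16,"tz":0,"twist":0,"fingers":1},
    {"tx":-0.05,"ty":-0.16,"tz":0,"twist":0,"fingers":1},
    {"tx":-0.05,"ty":-0.16,"tz":0,"twist":0,"fingers":1},
    {"tx":-0.05,"ty":-0.16,"tz":0,"twist":0,"fingers":1},
    {"tx":-0.05,"ty":-0.16,"tz":0,"twist":0,"fingers":1},
    {"tx":0,"ty":0,"tz":0,"twist":-0.055,"fingers":1},
    {"tx":0,"ty":0,"tz":0,"twist":-0.055,"fingers":1},
    {"tx":0,"ty":0,"tz":0,"twist":-0.055,"fingers":1},
    {"tx":0,"ty":0,"tz":0,"twist":0,"fingers":1},
  ],
)

```text
clock: 20.05
eef_pos: [436.9, 235.0, 217.5]
tool_rot: [-3.141, 0.003, 0.483]
force: [-0.1, 0.6, 0.1]
width: 85.5
gripper_force: 0.0
```

```bash
python3 - <<'E'
from h import *
go(403.5,331.5,110,.628)
E
```

```text
now [436.9 235.  217.5] yaw 0.483 width 85.5 F [-0.1  0.6  0.1] q [-0.29  0.46 -0.36  1.96  0.23  0.76 -1.88]
 before twist tx,ty,tz:  [ 0.0509 -0.3365  0.3585]  after twist: [ 0.0989 -0.3256  0.3585] twist -0.0461
```

Call:
carry_out(
  moves=[
    {"tx":0.017,"ty":-0.112,"tz":0,"twist":0,"fingers":1},
    {"tx":0.017,"ty":-0.112,"tz":0,"twist":0,"fingers":1},
    {"tx":0.017,"ty":-0.112,"tz":0,"twist":-0.046,"fingers":1},
    {"tx":0,"ty":0,"tz":0.12,"twist":0,"fingers":1},
    {"tx":0,"ty":0,"tz":0.12,"twist":0,"fingers":1},
    {"tx":0,"ty":0,"tz":0.12,"twist":0,"fingers":1},
    {"tx":0,"ty":0,"tz":0,"twist":0,"fingers":1},
  ],
)

```text
clock: 20.92
eef_pos: [402.4, 330.1, 108.2]
tool_rot: [3.141, 0.007, 0.627]
force: [0.5, -0.4, 1.3]
width: 85.5
gripper_force: 0.0
```

```bash
python3 - <<'E'
from h import *
go(403.5,331.5,25,.628)
E
```

```text
now [402.4 330.1 108.2] yaw 0.627 width 85.5 F [ 0.5 -0.4  1.3] q [-0.53  0.66 -0.31  1.98  0.37  0.56 -2.05]
 before twist tx,ty,tz:  [ 0.0057 -0.0015  0.2774]  after twist: [ 0.0057 -0.0015  0.2774] twist -0.0003
```

Call:
carry_out(
  moves=[
    {"tx":0.005,"ty":-0.001,"tz":0.1,"twist":0,"fingers":1},
    {"tx":0,"ty":0,"tz":0.1,"twist":0,"fingers":1},
    {"tx":0,"ty":0,"tz":0.05,"twist":0,"fingers":1},
    {"tx":0,"ty":0,"tz":0.028,"twist":0,"fingers":1},
    {"tx":0,"ty":0,"tz":0,"twist":0,"fingers":1},
    {"tx":0,"ty":0,"tz":0,"twist":0,"fingers":0.5},
    {"tx":0,"ty":0,"tz":0,"twist":0,"fingers":0.3},
    {"tx":0,"ty":0,"tz":0,"twist":0,"fingers":0.3},
    {"tx":0,"ty":0,"tz":0,"twist":0,"fingers":0.3},
  ],
)

```text
clock: 22.05
eef_pos: [405.7, 333.5, 28.6]
tool_rot: [-3.141, -0.002, 0.629]
force: [-0.9, -1.3, 7.8]
width: 51.6
gripper_force: 62.0
```

Call:
carry_out(
  moves=[
    {"tx":0,"ty":0,"tz":-0.04,"twist":0,"fingers":0.3},
    {"tx":0,"ty":0,"tz":-0.1,"twist":0,"fingers":0.3},
    {"tx":0,"ty":0,"tz":-0.15,"twist":0,"fingers":0.3},
    {"tx":0,"ty":0,"tz":-0.15,"twist":0,"fingers":0.3},
    {"tx":0,"ty":0.08,"tz":0,"twist":0,"fingers":0.3},
    {"tx":0,"ty":0.16,"tz":0,"twist":0,"fingers":0.3},
    {"tx":0,"ty":0.16,"tz":0,"twist":0,"fingers":0.3},
    {"tx":-0.08,"ty":0.16,"tz":0,"twist":0,"fingers":0.3},
    {"tx":-0.08,"ty":0.16,"tz":0,"twist":0,"fingers":0.3},
    {"tx":-0.08,"ty":0.16,"tz":0,"twist":0,"fingers":0.3},
    {"tx":0,"ty":0,"tz":0,"twist":0,"fingers":0.3},
  ],
)

```text
clock: 23.42
eef_pos: [502.8, 71.1, 159.6]
tool_rot: [3.139, 0.002, 0.62]
force: [-0.6, 0.1, 0.1]
width: 51.6
gripper_force: 63.2
```

```bash
python3 - <<'E'
from h import *
go(514,-159,120,-.034)
im=eyes.get_image('top');c,a=cast(im,183,232)
E
```

```text
now [502.8  71.1 159.6] yaw 0.62 width 51.6 F [-0.6  0.1  0.1] q [ 0.07  0.57 -0.4   1.98  0.36  0.65 -1.51]
 before twist tx,ty,tz:  [-0.4152  0.6458  0.132 ]  after twist: [0.0634 0.7651 0.132 ] twist 0.2082
[[522.0, 428.0], [531.0, 398.0], [519.0, 374.0], [494.0, 367.0], [464.0, 379.0], [490.0, 440.0]] [507.  393.6]
heel edge 66.5 length 54.5 min -5.1 width 71.6 centre [502.5 399.7] nosedir -23.0 deg; yellow along/across 33.8 -3.9
```

Call:
carry_out(
  moves=[
    {"tx":0,"ty":0,"tz":0,"twist":0.052,"fingers":0.3},
    {"tx":0,"ty":0,"tz":0,"twist":0.052,"fingers":0.3},
    {"tx":0,"ty":0,"tz":0,"twist":0.052,"fingers":0.3},
    {"tx":0,"ty":0,"tz":0,"twist":0.052,"fingers":0.3},
    {"tx":0.012,"ty":0.153,"tz":0,"twist":0,"fingers":0.3},
    {"tx":0.012,"ty":0.153,"tz":0,"twist":0,"fingers":0.3},
    {"tx":0.012,"ty":0.153,"tz":0,"twist":0,"fingers":0.3},
    {"tx":0.012,"ty":0.153,"tz":0,"twist":0,"fingers":0.3},
    {"tx":0.012,"ty":0.153,"tz":0,"twist":0,"fingers":0.3},
    {"tx":0,"ty":0,"tz":0.1,"twist":0,"fingers":0.3},
    {"tx":0,"ty":0,"tz":0,"twist":0,"fingers":0.3},
  ],
)

```text
clock: 24.85
eef_pos: [513.8, -150.9, 128.2]
tool_rot: [-3.14, 0.004, -0.023]
force: [0.1, 1.0, -1.7]
width: 51.4
gripper_force: 63.2
```

```bash
python3 - <<'E'
from h import *
go(514,-159,46,-.034)
E
```

```text
now [ 513.8 -150.9  128.2] yaw -0.023 width 51.4 F [ 0.1  1.  -1.7] q [ 0.39  0.64 -0.23  1.94  0.24  0.6  -1.59]
 before twist tx,ty,tz:  [0.0014 0.0271 0.2741]  after twist: [0.0017 0.0271 0.2741] twist 0.0037
```

Call:
carry_out(
  moves=[
    {"tx":0.001,"ty":0.027,"tz":0,"twist":0.0037,"fingers":0.3},
    {"tx":0,"ty":0,"tz":0.1,"twist":0,"fingers":0.3},
    {"tx":0,"ty":0,"tz":0.1,"twist":0,"fingers":0.3},
    {"tx":0,"ty":0,"tz":0.05,"twist":0,"fingers":0.3},
    {"tx":0,"ty":0,"tz":0.02,"twist":0,"fingers":0.3},
    {"tx":0,"ty":0,"tz":0.01,"twist":0,"fingers":0.3},
    {"tx":0,"ty":0,"tz":0,"twist":0,"fingers":0.3},
  ],
)

```text
clock: 25.72
eef_pos: [515.5, -160.8, 45.9]
tool_rot: [3.141, -0.001, -0.036]
force: [-0.9, -0.7, -1.4]
width: 51.5
gripper_force: 63.2
```

Call:
carry_out(
  moves=[
    {"tx":0,"ty":0,"tz":0.009,"twist":0,"fingers":0.3},
    {"tx":0,"ty":0,"tz":0.008,"twist":0,"fingers":0.3},
    {"tx":0,"ty":0,"tz":0,"twist":0,"fingers":0.3},
  ],
)

```text
clock: 26.1
eef_pos: [515.9, -160.9, 41.6]
tool_rot: [3.141, -0.002, -0.036]
force: [-1.3, 0.3, 10.1]
width: 51.7
gripper_force: 64.4
```

Call:
carry_out(
  moves=[
    {"tx":0,"ty":0,"tz":0,"twist":0,"fingers":0.72},
    {"tx":0,"ty":0,"tz":0,"twist":0,"fingers":0.72},
    {"tx":0,"ty":0,"tz":0,"twist":0,"fingers":0.72},
    {"tx":0,"ty":0,"tz":-0.05,"twist":0,"fingers":0.72},
    {"tx":0,"ty":0,"tz":-0.1,"twist":0,"fingers":0.72},
    {"tx":0,"ty":0,"tz":-0.15,"twist":0,"fingers":1},
    {"tx":0,"ty":0,"tz":-0.15,"twist":0,"fingers":1},
    {"tx":0,"ty":0,"tz":-0.15,"twist":0,"fingers":1},
    {"tx":0,"ty":0,"tz":0,"twist":0,"fingers":1},
  ],
)

```text
clock: 27.22
eef_pos: [517.4, -161.2, 224.7]
tool_rot: [3.14, -0.008, -0.036]
force: [0.0, -0.7, -0.3]
width: 85.4
gripper_force: 0.0
```

```bash
python3 - <<'E'
from h import *
im=eyes.get_image('top')
c,a=cast(im,183,232)
c=c-2.5*np.array([np.cos(a),np.sin(a)])
print(c,a+np.pi/2); go(c[0],c[1],215,a+np.pi/2)
E
```

```text
[[523.0, 426.0], [531.0, 398.0], [519.0, 374.0], [495.0, 367.0], [464.0, 379.0], [489.0, 439.0]] [507.1 393.4]
heel edge 65.2 length 54.9 min -5.0 width 71.1 centre [502.5 399.9] nosedir -22.6 deg; yellow along/across 34.2 -4.2
[500.1566133 400.8308069] 1.1771852
now [ 515.9 -161.   222.6] yaw -0.036 width 85.2 F [-0.8 -0.8  0.2] q [ 0.44  0.51 -0.28  1.85  0.19  0.81 -1.54]
 before twist tx,ty,tz:  [-0.1197 -1.8697  0.0252]  after twist: [ 1.7094 -0.7668  0.0252] twist -0.3861
```

Call:
carry_out(
  moves=[
    {"tx":-0.011,"ty":-0.17,"tz":0,"twist":0,"fingers":1},
    {"tx":-0.011,"ty":-0.17,"tz":0,"twist":0,"fingers":1},
    {"tx":-0.011,"ty":-0.17,"tz":0,"twist":0,"fingers":1},
    {"tx":-0.011,"ty":-0.17,"tz":0,"twist":0,"fingers":1},
    {"tx":-0.011,"ty":-0.17,"tz":0,"twist":0,"fingers":1},
    {"tx":-0.011,"ty":-0.17,"tz":0,"twist":0,"fingers":1},
    {"tx":-0.011,"ty":-0.17,"tz":0,"twist":0,"fingers":1},
    {"tx":-0.011,"ty":-0.17,"tz":0,"twist":0,"fingers":1},
    {"tx":-0.011,"ty":-0.17,"tz":0,"twist":0,"fingers":1},
    {"tx":-0.011,"ty":-0.17,"tz":0,"twist":0,"fingers":1},
    {"tx":-0.011,"ty":-0.17,"tz":0,"twist":0,"fingers":1},
    {"tx":0,"ty":0,"tz":0,"twist":0,"fingers":1},
  ],
)

```text
clock: 28.78
eef_pos: [495.6, 406.4, 218.7]
tool_rot: [-3.139, 0.003, -0.028]
force: [-0.1, -0.5, -0.1]
width: 85.7
gripper_force: 0.0
```

Call:
carry_out(
  moves=[
    {"tx":0,"ty":0,"tz":0,"twist":-0.055,"fingers":1},
    {"tx":0,"ty":0,"tz":0,"twist":-0.055,"fingers":1},
    {"tx":0,"ty":0,"tz":0,"twist":-0.055,"fingers":1},
    {"tx":0,"ty":0,"tz":0,"twist":-0.055,"fingers":1},
    {"tx":0,"ty":0,"tz":0,"twist":-0.055,"fingers":1},
    {"tx":0,"ty":0,"tz":0,"twist":-0.055,"fingers":1},
    {"tx":0,"ty":0,"tz":0,"twist":-0.056,"fingers":1},
    {"tx":0,"ty":0,"tz":0,"twist":0,"fingers":1},
  ],
)

```text
clock: 29.78
eef_pos: [498.7, 399.6, 219.0]
tool_rot: [-3.141, 0.002, 1.174]
force: [0.5, 0.3, -0.3]
width: 85.3
gripper_force: 0.0
```

```bash
python3 - <<'E'
from h import *
im=eyes.get_image('top')
c,a=cast(im,183,232)
go(499,398,110,1.177)
E
```

```text
[[510.0, 461.0], [527.0, 383.0], [484.0, 346.0], [452.0, 345.0], [442.0, 357.0], [442.0, 379.0], [485.0, 460.0]] [513.5 400.1]
heel edge 22.0 length 84.5 min 0.0 width 116.3 centre [484.6 403. ] nosedir -0.0 deg; yellow along/across 71.1 -2.8
now [498.7 399.9 219.2] yaw 1.173 width 85.7 F [ 0.4  0.4 -0.3] q [-0.37  0.7  -0.6   1.56  0.44  1.02 -1.5 ]
 before twist tx,ty,tz:  [-0.0054  0.0032  0.3641]  after twist: [-0.0054  0.0032  0.3641] twist -0.0013
```

```bash
python3 - <<'E'
from h import *
sc=eyes.get_image('scene'); u,v=px(sc,(507,393,38)).astype(int); print(u,v)
h=cv2.cvtColor(sc['color'],cv2.COLOR_BGR2HSV)[v-30:v+30,u-30:u+30]
y=np.argwhere(cv2.inRange(h,(20,130,90),(35,255,255))); print(len(y), y.mean(0)[::-1]+[u-30,v-30] if len(y) else 0)
cv2.imwrite('pics/s6.png',cv2.resize(sc['color'][v-50:v+50,u-60:u+60],None,fx=5,fy=5))
E
```

```text
237 179
26 [253.76923077 193.38461538]
```

View pics/s6.png

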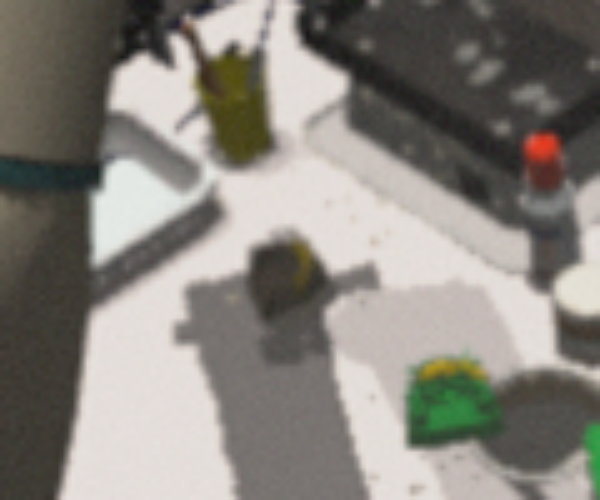

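The crop shows the white cast in place under the gripper, its yellow at about (237,182), against a predicted (237,179). Descend and grip.

Call:
carry_out(
  moves=[
    {"tx":-0.005,"ty":0.003,"tz":0.12,"twist":0,"fingers":1},
    {"tx":0,"ty":0,"tz":0.12,"twist":0,"fingers":1},
    {"tx":0,"ty":0,"tz":0.12,"twist":0,"fingers":1},
    {"tx":0,"ty":0,"tz":0.1,"twist":0,"fingers":1},
    {"tx":0,"ty":0,"tz":0.1,"twist":0,"fingers":1},
    {"tx":0,"ty":0,"tz":0.06,"twist":0,"fingers":1},
    {"tx":0,"ty":0,"tz":0.02,"twist":0,"fingers":1},
    {"tx":0,"ty":0,"tz":0,"twist":0,"fingers":1},
  ],
)

```text
clock: 30.88
eef_pos: [499.2, 399.8, 28.5]
tool_rot: [3.141, -0.0, 1.177]
force: [-0.7, 0.9, 0.0]
width: 85.0
gripper_force: 0.0
```

Call:
carry_out(
  moves=[
    {"tx":0,"ty":0,"tz":0.007,"twist":0,"fingers":1},
    {"tx":0,"ty":0,"tz":0,"twist":0,"fingers":0.5},
    {"tx":0,"ty":0,"tz":0,"twist":0,"fingers":0.3},
    {"tx":0,"ty":0,"tz":0,"twist":0,"fingers":0.3},
    {"tx":0,"ty":0,"tz":0,"twist":0,"fingers":0.3},
  ],
)

```text
clock: 31.5
eef_pos: [499.6, 399.9, 27.2]
tool_rot: [3.141, -0.001, 1.177]
force: [0.2, -1.0, 6.1]
width: 52.7
gripper_force: 62.9
```

Call:
carry_out(
  moves=[
    {"tx":0,"ty":0,"tz":-0.04,"twist":0,"fingers":0.3},
    {"tx":0,"ty":0,"tz":-0.1,"twist":0,"fingers":0.3},
    {"tx":0,"ty":0,"tz":-0.15,"twist":0,"fingers":0.3},
    {"tx":0,"ty":0,"tz":-0.15,"twist":0,"fingers":0.3},
    {"tx":0,"ty":0,"tz":-0.15,"twist":0,"fingers":0.3},
    {"tx":0,"ty":0,"tz":0,"twist":0,"fingers":0.3},
  ],
)

```text
clock: 32.25
eef_pos: [500.5, 401.6, 207.8]
tool_rot: [3.138, -0.007, 1.177]
force: [-0.5, -0.4, -0.2]
width: 52.5
gripper_force: 62.8
```

```bash
python3 - <<'E'
from h import *
go(510,-263,196,-.034)
E
```

```text
now [500.5 401.6 207.8] yaw 1.177 width 52.5 F [-0.5 -0.4 -0.2] q [-0.37  0.71 -0.6   1.58  0.46  0.99 -1.5 ]
 before twist tx,ty,tz:  [-2.0334  0.8795  0.0394]  after twist: [0.1071 2.2129 0.0394] twist 0.3854
```

Call:
carry_out(
  moves=[
    {"tx":0,"ty":0,"tz":0,"twist":0.055,"fingers":0.3},
    {"tx":0,"ty":0,"tz":0,"twist":0.055,"fingers":0.3},
    {"tx":0,"ty":0,"tz":0,"twist":0.055,"fingers":0.3},
    {"tx":0,"ty":0,"tz":0,"twist":0.055,"fingers":0.3},
    {"tx":0,"ty":0,"tz":0,"twist":0.055,"fingers":0.3},
    {"tx":0,"ty":0,"tz":0,"twist":0.055,"fingers":0.3},
    {"tx":0,"ty":0,"tz":0,"twist":0.055,"fingers":0.3},
    {"tx":0,"ty":0,"tz":0,"twist":0,"fingers":0.3},
  ],
)

```text
clock: 33.25
eef_pos: [498.4, 399.1, 202.4]
tool_rot: [3.14, 0.001, -0.03]
force: [-0.0, -0.2, -0.6]
width: 52.5
gripper_force: 62.8
```

Call:
carry_out(
  moves=[
    {"tx":0.008,"ty":0.17,"tz":0,"twist":0,"fingers":0.3},
    {"tx":0.008,"ty":0.17,"tz":0,"twist":0,"fingers":0.3},
    {"tx":0.008,"ty":0.17,"tz":0,"twist":0,"fingers":0.3},
    {"tx":0.008,"ty":0.17,"tz":0,"twist":0,"fingers":0.3},
    {"tx":0.008,"ty":0.17,"tz":0,"twist":0,"fingers":0.3},
    {"tx":0.008,"ty":0.17,"tz":0,"twist":0,"fingers":0.3},
    {"tx":0.008,"ty":0.17,"tz":0,"twist":0,"fingers":0.3},
    {"tx":0.008,"ty":0.17,"tz":0,"twist":0,"fingers":0.3},
    {"tx":0.008,"ty":0.17,"tz":0,"twist":0,"fingers":0.3},
    {"tx":0.008,"ty":0.17,"tz":0,"twist":0,"fingers":0.3},
    {"tx":0.008,"ty":0.17,"tz":0,"twist":0,"fingers":0.3},
    {"tx":0,"ty":0,"tz":0,"twist":0,"fingers":0.3},
  ],
)

```text
clock: 34.75
eef_pos: [506.0, -167.6, 202.5]
tool_rot: [3.139, 0.001, -0.038]
force: [0.2, 0.1, -1.0]
width: 52.7
gripper_force: 62.9
```

```bash
python3 - <<'E'
from h import *
go(511,-264,120,-.034)
E
```

```text
now [ 506.  -167.6  202.5] yaw -0.038 width 52.7 F [ 0.2  0.1 -1. ] q [ 0.46  0.53 -0.29  1.88  0.21  0.76 -1.55]
 before twist tx,ty,tz:  [0.0288 0.3204 0.2751]  after twist: [0.0276 0.3205 0.2751] twist -0.0012
```

Call:
carry_out(
  moves=[
    {"tx":0.014,"ty":0.16,"tz":0,"twist":0,"fingers":0.3},
    {"tx":0.014,"ty":0.16,"tz":0,"twist":0,"fingers":0.3},
    {"tx":0,"ty":0,"tz":0.13,"twist":0,"fingers":0.3},
    {"tx":0,"ty":0,"tz":0.13,"twist":0,"fingers":0.3},
    {"tx":0,"ty":0,"tz":0,"twist":0,"fingers":0.3},
  ],
)

```text
clock: 35.38
eef_pos: [510.2, -256.3, 122.5]
tool_rot: [-3.138, 0.006, -0.029]
force: [-0.1, 0.2, -0.7]
width: 53.0
gripper_force: 63.2
```

```bash
python3 - <<'E'
from h import *
go(511,-264,44,-.034)
E
```

```text
now [ 510.2 -256.3  122.5] yaw -0.029 width 53.0 F [-0.1  0.2 -0.7] q [ 0.58  0.69 -0.26  1.84  0.26  0.66 -1.43]
 before twist tx,ty,tz:  [0.0033 0.0256 0.2617]  after twist: [0.0034 0.0256 0.2617] twist 0.0015
```

Call:
carry_out(
  moves=[
    {"tx":0.002,"ty":0.02,"tz":0,"twist":0,"fingers":0.3},
    {"tx":0,"ty":0,"tz":0.1,"twist":0,"fingers":0.3},
    {"tx":0,"ty":0,"tz":0.1,"twist":0,"fingers":0.3},
    {"tx":0,"ty":0,"tz":0.04,"twist":0,"fingers":0.3},
    {"tx":0,"ty":0,"tz":0.015,"twist":0,"fingers":0.3},
    {"tx":0,"ty":0,"tz":0,"twist":0,"fingers":0.3},
  ],
)

```text
clock: 36.12
eef_pos: [514.6, -265.9, 51.5]
tool_rot: [3.139, -0.004, -0.032]
force: [-2.8, -0.0, 8.4]
width: 52.8
gripper_force: 66.8
```

Contact came about 11 mm higher than expected. I'll look before going on.

```bash
python3 - <<'E'
from h import *
sc=eyes.get_image('scene');top=eyes.get_image('top')
u,v=px(sc,(512,-264,40)).astype(int)
a=cv2.resize(sc['color'][v-55:v+35,u-60:u+40],None,fx=5,fy=5,interpolation=cv2.INTER_CUBIC)
b=cv2.resize(top['color'][195:285,380:440],None,fx=5,fy=5,interpolation=cv2.INTER_CUBIC)
cv2.imwrite('pics/p3.png',np.hstack([a,b])); print(u,v)
go(511,-264,52,-.034)
E
```

```text
392 290
now [ 514.6 -265.9   51.7] yaw -0.032 width 52.6 F [-1.6 -0.8  7.4] q [ 0.56  0.8  -0.21  1.86  0.31  0.51 -1.46]
 before twist tx,ty,tz:  [-0.0123 -0.0061 -0.0011]  after twist: [-0.0123 -0.006  -0.0011] twist 0.0005
```

View pics/p3.png

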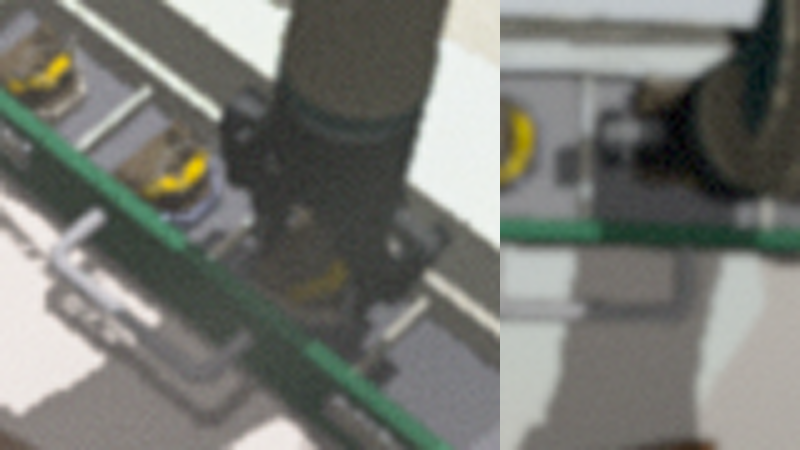

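The crop shows the white cast between the dividers but a bit far back, near the rear wall. I'll lift a little, shift forward, and lower again.

Call:
carry_out(
  moves=[
    {"tx":0,"ty":0,"tz":-0.05,"twist":0,"fingers":0.3},
    {"tx":-0.015,"ty":-0.004,"tz":0,"twist":0,"fingers":0.3},
    {"tx":0,"ty":0,"tz":0,"twist":0,"fingers":0.3},
    {"tx":0,"ty":0,"tz":0.03,"twist":0,"fingers":0.3},
    {"tx":0,"ty":0,"tz":0.015,"twist":0,"fingers":0.3},
    {"tx":0,"ty":0,"tz":0,"twist":0,"fingers":0.3},
  ],
)

```text
clock: 36.98
eef_pos: [507.8, -262.6, 49.1]
tool_rot: [-3.141, 0.002, -0.032]
force: [0.3, 0.4, -0.9]
width: 52.7
gripper_force: 65.7
```

Call:
carry_out(
  moves=[
    {"tx":0,"ty":0,"tz":0.012,"twist":0,"fingers":0.3},
    {"tx":0,"ty":0,"tz":0.01,"twist":0,"fingers":0.3},
    {"tx":0,"ty":0,"tz":0,"twist":0,"fingers":0.3},
  ],
)

```text
clock: 37.35
eef_pos: [509.8, -262.9, 44.9]
tool_rot: [3.141, -0.003, -0.032]
force: [-0.5, 1.8, 9.9]
width: 52.8
gripper_force: 67.1
```

Call:
carry_out(
  moves=[
    {"tx":0,"ty":0,"tz":0.006,"twist":0,"fingers":0.3},
    {"tx":0,"ty":0,"tz":0,"twist":0,"fingers":0.3},
  ],
)

```text
clock: 37.6
eef_pos: [510.8, -263.0, 44.2]
tool_rot: [3.14, -0.005, -0.032]
force: [-0.3, 2.1, 17.8]
width: 52.8
gripper_force: 68.2
```

Call:
carry_out(
  moves=[
    {"tx":0,"ty":0,"tz":0,"twist":0,"fingers":0.68},
    {"tx":0,"ty":0,"tz":0,"twist":0,"fingers":0.72},
    {"tx":0,"ty":0,"tz":0,"twist":0,"fingers":0.72},
  ],
)

```text
clock: 37.98
eef_pos: [508.1, -262.9, 41.4]
tool_rot: [-3.141, 0.001, -0.033]
force: [0.3, 0.2, -0.1]
width: 61.2
gripper_force: 0.0
```

Call:
carry_out(
  moves=[
    {"tx":0,"ty":0,"tz":-0.05,"twist":0,"fingers":0.72},
    {"tx":0,"ty":0,"tz":-0.1,"twist":0,"fingers":0.72},
    {"tx":0,"ty":0,"tz":-0.15,"twist":0,"fingers":0.72},
    {"tx":0,"ty":0,"tz":-0.15,"twist":0,"fingers":0.72},
    {"tx":-0.15,"ty":0,"tz":-0.15,"twist":0,"fingers":0.72},
    {"tx":-0.15,"ty":0,"tz":0,"twist":0,"fingers":0.72},
    {"tx":-0.15,"ty":0,"tz":0,"twist":0,"fingers":0.72},
    {"tx":0,"ty":0,"tz":0,"twist":0,"fingers":0.72},
  ],
)

```text
clock: 38.98
eef_pos: [370.4, -258.7, 221.7]
tool_rot: [3.141, 0.003, -0.036]
force: [0.4, 0.0, 0.2]
width: 61.8
gripper_force: 0.0
```

```bash
python3 - <<'E'
from h import *
sc=eyes.get_image('scene');top=eyes.get_image('top')
a=cv2.resize(sc['color'][195:315,330:440],None,fx=3.6,fy=3.6,interpolation=cv2.INTER_CUBIC)
b=cv2.resize(top['color'][192:262,318:440],None,fx=3.2,fy=432/70,interpolation=cv2.INTER_CUBIC)
b=cv2.resize(top['color'][192:250,318:438],None,fx=3.3,fy=3.3,interpolation=cv2.INTER_CUBIC)
b=cv2.copyMakeBorder(b,0,a.shape[0]-b.shape[0],0,0,cv2.BORDER_CONSTANT)
cv2.imwrite('pics/fin.png',np.hstack([a,b])); print(a.shape,b.shape)
h=cv2.cvtColor(top['color'],cv2.COLOR_BGR2HSV)
y=cv2.inRange(h,(20,130,90),(35,255,255)); y[:200]=0;y[245:]=0;y[:,:318]=0;y[:,440:]=0
k,l,st,ce=cv2.connectedComponentsWithStats(y)
for i in range(1,k):
    if st[i,4]>10: print(st[i,4],ce[i],at(top,*ce[i],51))
E
```

```text
(432, 396, 3) (432, 396, 3)
48 [345.875      222.77083333] [521.5 -65.1  51. ]
58 [383.10344828 223.68965517] [ 518.8 -169.4   51. ]
58 [416.32758621 228.75862069] [ 504.5 -262.2   51. ]
```

View pics/fin.png

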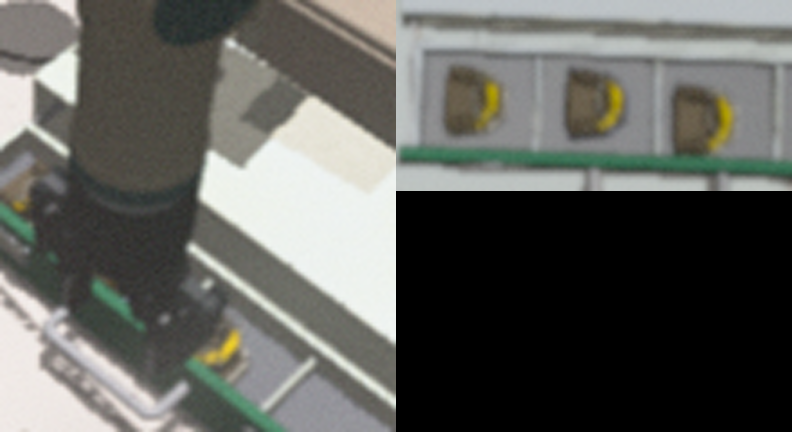

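The last view shows casts 1 and 2 well placed. The third sits about 10 mm too far forward and left in its compartment. I'll move the arm aside and check its level by triangulating the yellow plates in both views.

Call:
carry_out(
  moves=[
    {"tx":0.03,"ty":-0.17,"tz":0,"twist":0,"fingers":1},
    {"tx":0.03,"ty":-0.17,"tz":0,"twist":0,"fingers":1},
    {"tx":0.03,"ty":-0.17,"tz":0,"twist":0,"fingers":1},
    {"tx":0.03,"ty":-0.17,"tz":0,"twist":0,"fingers":1},
    {"tx":0.02,"ty":-0.17,"tz":0,"twist":0,"fingers":1},
    {"tx":0.02,"ty":-0.17,"tz":0,"twist":0,"fingers":1},
    {"tx":0,"ty":-0.17,"tz":0,"twist":0,"fingers":1},
    {"tx":0,"ty":-0.17,"tz":0,"twist":0,"fingers":1},
    {"tx":0,"ty":-0.17,"tz":0,"twist":0,"fingers":1},
    {"tx":0,"ty":-0.17,"tz":0,"twist":0,"fingers":1},
    {"tx":0,"ty":0,"tz":0,"twist":0,"fingers":1},
  ],
)

```text
clock: 40.45
eef_pos: [438.7, 256.5, 221.4]
tool_rot: [-3.136, -0.001, -0.024]
force: [-0.0, -1.1, -0.1]
width: 85.3
gripper_force: 0.0
```

```bash
python3 - <<'E'
from h import *
sc=eyes.get_image('scene');top=eyes.get_image('top'); cv2.imwrite('pics/x1.png',sc['color'])
def comps(im,box,f=4):
    u0,v0,u1,v1=box; b=cv2.resize(im['color'][v0:v1,u0:u1],None,fx=f,fy=f,interpolation=cv2.INTER_CUBIC)
    h=cv2.cvtColor(b,cv2.COLOR_BGR2HSV); y=cv2.inRange(h,(20,120,80),(35,255,255))
    k,l,st,ce=cv2.connectedComponentsWithStats(y); out=[]
    for i in range(1,k):
        if st[i,4]>150:
            p=np.argwhere(l==i)[:,::-1]; q=p.mean(0); ev,V=np.linalg.eigh(np.cov(p.T)); out.append((st[i,4],(ce[i]+.5)/f-.5+[u0,v0],np.degrees(np.arctan2(V[1,1],V[0,1])).round(1),np.sqrt(ev).round(1)))
    return out
A=comps(top,(318,200,440,245)); B=comps(sc,(300,190,450,330))
print(A);print(B)
for a in A:
    for b in B:
        o1,d1=ray(top,*a[1]);o2,d2=ray(sc,*b[1])
        s=np.linalg.lstsq(np.c_[d1,-d2],o2-o1,rcond=None)[0]; p,q=o1+d1*s[0],o2+d2*s[1]
        if np.linalg.norm(p-q)<15: print(((p+q)/2).round(1),np.linalg.norm(p-q).round(1))
E
```

```text
[(np.int32(890), array([345.81797753, 222.85955056]), np.float64(104.8), array([ 5.6, 14.8])), (np.int32(954), array([382.95518868, 223.90959119]), np.float64(104.8), array([ 5.9, 16. ])), (np.int32(979), array([416.20773749, 229.03638917]), np.float64(102.6), array([ 5.9, 16.9]))]
[(np.int32(574), array([340.55095819, 249.53005226]), np.float64(151.3), array([ 4.2, 14.8])), (np.int32(712), array([367.75456461, 269.89747191]), np.float64(148.5), array([ 4.7, 14.9])), (np.int32(598), array([392.0472408, 291.5083612]), np.float64(138.7), array([ 4.7, 12.2]))]
[521.8 -65.1  41.2] 1.1
[ 519.1 -170.3   41.8] 0.1
[ 505.8 -264.9   44.1] 4.2
```

The heights agree (41 to 44 mm), but the third may not be seated level. I'll regrip it, centred, and set it down again.

```bash
python3 - <<'E'
from h import *
go(503.5,-256,221,-.034)
E
```

```text
now [438.9 250.8 220.8] yaw -0.03 width 85.3 F [ 1.  -0.3  0.4] q [-0.32  0.47 -0.37  1.93  0.24  0.78 -2.42]
 before twist tx,ty,tz:  [ 2.6640e-01  1.6819e+00 -8.0000e-04]  after twist: [ 2.7250e-01  1.6809e+00 -8.0000e-04] twist 0.0012
```

Call:
carry_out(
  moves=[
    {"tx":0.02,"ty":0.17,"tz":0,"twist":0,"fingers":0.78},
    {"tx":0.02,"ty":0.17,"tz":0,"twist":0,"fingers":0.78},
    {"tx":0.02,"ty":0.17,"tz":0,"twist":0,"fingers":0.78},
    {"tx":0.02,"ty":0.17,"tz":0,"twist":0,"fingers":0.78},
    {"tx":0.02,"ty":0.17,"tz":0,"twist":0,"fingers":0.78},
    {"tx":0.03,"ty":0.17,"tz":0,"twist":0,"fingers":0.78},
    {"tx":0.03,"ty":0.17,"tz":0,"twist":0,"fingers":0.78},
    {"tx":0.03,"ty":0.17,"tz":0,"twist":0,"fingers":0.78},
    {"tx":0.03,"ty":0.17,"tz":0,"twist":0,"fingers":0.78},
    {"tx":0.03,"ty":0.13,"tz":0,"twist":0,"fingers":0.78},
    {"tx":0,"ty":0,"tz":0,"twist":0,"fingers":0.78},
  ],
)

```text
clock: 41.92
eef_pos: [496.2, -256.2, 220.6]
tool_rot: [3.139, 0.0, -0.041]
force: [0.2, -0.2, -0.3]
width: 66.9
gripper_force: 0.0
```

```bash
python3 - <<'E'
from h import *
go(503.5,-256,110,-.034)
E
```

```text
now [ 496.2 -256.2  220.6] yaw -0.041 width 66.9 F [ 0.2 -0.2 -0.3] q [ 0.65  0.54 -0.33  1.8   0.23  0.84 -1.41]
 before twist tx,ty,tz:  [ 0.0242 -0.0017  0.3686]  after twist: [ 0.0242 -0.0016  0.3686] twist -0.0023
```

Call:
carry_out(
  moves=[
    {"tx":0.02,"ty":0,"tz":0.12,"twist":-0.002,"fingers":0.78},
    {"tx":0,"ty":0,"tz":0.12,"twist":0,"fingers":0.78},
    {"tx":0,"ty":0,"tz":0.12,"twist":0,"fingers":0.78},
    {"tx":0,"ty":0,"tz":0.1,"twist":0,"fingers":0.78},
    {"tx":0,"ty":0,"tz":0.08,"twist":0,"fingers":0.78},
    {"tx":0,"ty":0,"tz":0,"twist":0,"fingers":0.78},
  ],
)

```text
clock: 42.68
eef_pos: [501.7, -249.9, 57.6]
tool_rot: [-3.14, 0.004, -0.026]
force: [-0.4, -1.0, -0.6]
width: 66.4
gripper_force: 0.0
```

```bash
python3 - <<'E'
from h import *
go(503.5,-256,42,-.034)
E
```

```text
now [ 501.7 -249.9   57.6] yaw -0.026 width 66.4 F [-0.4 -1.  -0.6] q [ 0.56  0.78 -0.24  1.9   0.34  0.51 -1.51]
 before twist tx,ty,tz:  [0.0064 0.0201 0.0519]  after twist: [0.0065 0.02   0.0519] twist 0.0025
```

Call:
carry_out(
  moves=[
    {"tx":0.002,"ty":0.012,"tz":0.01,"twist":0,"fingers":0.78},
    {"tx":0,"ty":0,"tz":0,"twist":0,"fingers":0.78},
    {"tx":0,"ty":0,"tz":0,"twist":0,"fingers":0.78},
  ],
)

```text
clock: 43.05
eef_pos: [504.5, -254.8, 56.8]
tool_rot: [3.141, -0.001, -0.027]
force: [-0.9, -0.4, 0.1]
width: 66.7
gripper_force: 0.0
```

Call:
carry_out(
  moves=[
    {"tx":0,"ty":0.003,"tz":0.03,"twist":0,"fingers":0.78},
    {"tx":0,"ty":0,"tz":0.017,"twist":0,"fingers":0.78},
    {"tx":0,"ty":0,"tz":0,"twist":0,"fingers":0.78},
    {"tx":0,"ty":0,"tz":0,"twist":0,"fingers":0.78},
  ],
)

```text
clock: 43.55
eef_pos: [504.1, -255.2, 41.7]
tool_rot: [-3.141, 0.0, -0.026]
force: [-0.4, 0.5, 1.0]
width: 66.8
gripper_force: 0.0
```

No contact. Grip.

Call:
carry_out(
  moves=[
    {"tx":0,"ty":0,"tz":0,"twist":0,"fingers":0.6},
    {"tx":0,"ty":0,"tz":0,"twist":0,"fingers":0.3},
    {"tx":0,"ty":0,"tz":0,"twist":0,"fingers":0.3},
    {"tx":0,"ty":0,"tz":0,"twist":0,"fingers":0.3},
    {"tx":0,"ty":0,"tz":0,"twist":0,"fingers":0.3},
  ],
)

```text
clock: 44.18
eef_pos: [504.3, -255.4, 42.5]
tool_rot: [3.141, -0.001, -0.026]
force: [-1.5, 0.3, 6.1]
width: 52.2
gripper_force: 62.4
```

Call:
carry_out(
  moves=[
    {"tx":0,"ty":0,"tz":-0.04,"twist":0,"fingers":0.3},
    {"tx":0,"ty":0,"tz":-0.04,"twist":0,"fingers":0.3},
    {"tx":0.018,"ty":0.029,"tz":0,"twist":0.002,"fingers":0.3},
    {"tx":0,"ty":0,"tz":0,"twist":0,"fingers":0.3},
    {"tx":0,"ty":0,"tz":0,"twist":0,"fingers":0.3},
  ],
)

```text
clock: 44.8
eef_pos: [508.7, -264.2, 65.4]
tool_rot: [-3.141, 0.001, -0.033]
force: [0.5, -0.1, -1.1]
width: 52.6
gripper_force: 63.4
```

Call:
carry_out(
  moves=[
    {"tx":0.003,"ty":0,"tz":0.04,"twist":0,"fingers":0.3},
    {"tx":0,"ty":0,"tz":0.025,"twist":0,"fingers":0.3},
    {"tx":0,"ty":0,"tz":0,"twist":0,"fingers":0.3},
    {"tx":0,"ty":0,"tz":0,"twist":0,"fingers":0.3},
  ],
)

```text
clock: 45.3
eef_pos: [510.1, -264.1, 46.2]
tool_rot: [-3.142, 0.0, -0.032]
force: [0.6, -0.2, -0.9]
width: 52.5
gripper_force: 63.5
```

Call:
carry_out(
  moves=[
    {"tx":0,"ty":0,"tz":0.006,"twist":0,"fingers":0.3},
    {"tx":0,"ty":0,"tz":0.006,"twist":0,"fingers":0.3},
    {"tx":0,"ty":0,"tz":0.004,"twist":0,"fingers":0.3},
    {"tx":0,"ty":0,"tz":0,"twist":0,"fingers":0.3},
  ],
)

```text
clock: 45.8
eef_pos: [510.3, -264.2, 42.5]
tool_rot: [3.141, -0.0, -0.033]
force: [-1.8, 0.5, 7.5]
width: 52.2
gripper_force: 64.3
```

Contact is at the same height, so it sits flat. Release and go for the handle.

Call:
carry_out(
  moves=[
    {"tx":0,"ty":0,"tz":0,"twist":0,"fingers":0.72},
    {"tx":0,"ty":0,"tz":0,"twist":0,"fingers":0.72},
    {"tx":0,"ty":0,"tz":0,"twist":0,"fingers":0.72},
    {"tx":0,"ty":0,"tz":-0.05,"twist":0,"fingers":0.72},
    {"tx":0,"ty":0,"tz":-0.1,"twist":0,"fingers":0.72},
    {"tx":0,"ty":0,"tz":-0.15,"twist":0,"fingers":0.72},
    {"tx":0,"ty":0,"tz":-0.15,"twist":0,"fingers":0.72},
    {"tx":-0.1,"ty":-0.06,"tz":-0.15,"twist":0,"fingers":0.4},
    {"tx":-0.1,"ty":-0.06,"tz":0,"twist":0,"fingers":0.4},
    {"tx":-0.1,"ty":-0.06,"tz":0,"twist":0,"fingers":0.4},
    {"tx":0,"ty":0,"tz":0,"twist":0,"fingers":0.4},
  ],
)

```text
clock: 47.18
eef_pos: [419.7, -206.1, 222.6]
tool_rot: [3.141, 0.001, -0.031]
force: [0.9, -0.2, -0.4]
width: 34.3
gripper_force: 0.0
```

Call:
carry_out(
  moves=[
    {"tx":0,"ty":0,"tz":0,"twist":-0.05,"fingers":0.4},
    {"tx":0,"ty":0,"tz":0,"twist":-0.05,"fingers":0.4},
    {"tx":0,"ty":0,"tz":0,"twist":-0.05,"fingers":0.4},
    {"tx":0,"ty":0,"tz":0,"twist":-0.05,"fingers":0.4},
    {"tx":0,"ty":0,"tz":0,"twist":-0.05,"fingers":0.4},
    {"tx":0,"ty":0,"tz":0,"twist":-0.05,"fingers":0.4},
    {"tx":0,"ty":0,"tz":0,"twist":-0.05,"fingers":0.4},
    {"tx":0,"ty":0,"tz":0,"twist":-0.05,"fingers":0.4},
    {"tx":0,"ty":0,"tz":0,"twist":-0.05,"fingers":0.4},
    {"tx":0,"ty":0,"tz":0,"twist":-0.05,"fingers":0.4},
    {"tx":0,"ty":0,"tz":0,"twist":0,"fingers":0.4},
  ],
)

```text
clock: 48.55
eef_pos: [422.7, -207.8, 221.9]
tool_rot: [3.14, -0.0, 1.536]
force: [-0.1, 0.2, 0.7]
width: 34.2
gripper_force: 0.0
```

```bash
python3 - <<'E'
from h import *
top=eyes.get_image('top')
f=4; b=cv2.resize(top['color'][200:245,318:440],None,fx=f,fy=f,interpolation=cv2.INTER_CUBIC)
y=cv2.inRange(cv2.cvtColor(b,cv2.COLOR_BGR2HSV),(20,120,80),(35,255,255))
k,l,st,ce=cv2.connectedComponentsWithStats(y)
for i in range(1,k):
    if st[i,4]>150: print(st[i,4],at(top,*((ce[i]+.5)/f-.5+[318,200]),42))
go(419,-207,100,1.537)
E
```

```text
899 [522.3 -65.5  42. ]
951 [ 518.5 -170.1   42. ]
454 [ 521.9 -275.4   42. ]
now [ 422.5 -207.8  221.8] yaw 1.535 width 34.3 F [ 0.2 -0.7  0.2] q [ 0.96  0.51 -0.8   2.01  0.49  0.83 -0.16]
 before twist tx,ty,tz:  [ 0.0021 -0.0119  0.4061]  after twist: [ 0.0021 -0.0119  0.4061] twist -0.0008
```

Call:
carry_out(
  moves=[
    {"tx":0,"ty":-0.01,"tz":0.15,"twist":0,"fingers":0.36},
    {"tx":0,"ty":0,"tz":0.15,"twist":0,"fingers":0.36},
    {"tx":0,"ty":0,"tz":0.1,"twist":0,"fingers":0.36},
    {"tx":0,"ty":0,"tz":0,"twist":0,"fingers":0.36},
    {"tx":0,"ty":0,"tz":0,"twist":0,"fingers":0.36},
  ],
)

```text
clock: 49.22
eef_pos: [420.0, -207.3, 102.5]
tool_rot: [3.14, 0.001, 1.537]
force: [0.3, 0.0, 0.0]
width: 30.9
gripper_force: 0.0
```

Call:
carry_out(
  moves=[
    {"tx":0,"ty":-0.003,"tz":0.07,"twist":0,"fingers":0.36},
    {"tx":0,"ty":0,"tz":0.07,"twist":0,"fingers":0.36},
    {"tx":0,"ty":0,"tz":0.07,"twist":0,"fingers":0.36},
    {"tx":0,"ty":0,"tz":0,"twist":0,"fingers":0.36},
    {"tx":0,"ty":0,"tz":0,"twist":0,"fingers":0},
    {"tx":0,"ty":0,"tz":0,"twist":0,"fingers":0},
    {"tx":0,"ty":0,"tz":0,"twist":0,"fingers":0},
  ],
)

```text
clock: 50.1
eef_pos: [420.5, -207.4, 40.2]
tool_rot: [3.136, 0.001, 1.538]
force: [2.0, -0.0, 6.9]
width: 7.8
gripper_force: 58.7
```

Call:
carry_out(
  moves=[
    {"tx":0,"ty":0.015,"tz":0,"twist":0,"fingers":0},
    {"tx":0,"ty":0.03,"tz":0,"twist":0,"fingers":0},
    {"tx":0,"ty":0.04,"tz":0,"twist":0,"fingers":0},
    {"tx":0,"ty":0.04,"tz":0,"twist":0,"fingers":0},
    {"tx":0,"ty":0.04,"tz":0,"twist":0,"fingers":0},
    {"tx":0,"ty":0.04,"tz":0,"twist":0,"fingers":0},
    {"tx":0,"ty":0.04,"tz":0,"twist":0,"fingers":0},
    {"tx":0,"ty":0.04,"tz":0,"twist":0,"fingers":0},
    {"tx":0,"ty":0.03,"tz":0,"twist":0,"fingers":0},
    {"tx":0,"ty":0.03,"tz":0,"twist":0,"fingers":0},
    {"tx":0,"ty":0.02,"tz":0,"twist":0,"fingers":0},
    {"tx":0,"ty":0,"tz":0,"twist":0,"fingers":0},
  ],
)

```text
clock: 51.6
eef_pos: [527.9, -211.7, 40.2]
tool_rot: [3.141, 0.002, 1.537]
force: [0.1, -1.6, 8.1]
width: 7.6
gripper_force: 59.2
```

Call:
carry_out(
  moves=[
    {"tx":0,"ty":0.015,"tz":0,"twist":0,"fingers":0},
    {"tx":0,"ty":0.015,"tz":0,"twist":0,"fingers":0},
    {"tx":0,"ty":0.01,"tz":0,"twist":0,"fingers":0},
    {"tx":0,"ty":0,"tz":0,"twist":0,"fingers":0},
  ],
)

```text
clock: 52.1
eef_pos: [536.8, -212.1, 40.1]
tool_rot: [-3.137, 0.003, 1.537]
force: [-7.2, -1.3, 13.8]
width: 7.7
gripper_force: 60.0
```

Call:
carry_out(
  moves=[
    {"tx":0,"ty":0.006,"tz":0,"twist":0,"fingers":0},
    {"tx":0,"ty":0,"tz":0,"twist":0,"fingers":0},
    {"tx":0,"ty":0,"tz":0,"twist":0,"fingers":0},
  ],
)

```text
clock: 52.48
eef_pos: [536.8, -212.1, 40.1]
tool_rot: [-3.133, 0.003, 1.537]
force: [-9.8, 0.4, 16.9]
width: 8.0
gripper_force: 60.4
```

At the stop. Release, lift and check.

Call:
carry_out(
  moves=[
    {"tx":0,"ty":0,"tz":0,"twist":0,"fingers":0.36},
    {"tx":0,"ty":0,"tz":0,"twist":0,"fingers":0.36},
    {"tx":0,"ty":-0.01,"tz":0,"twist":0,"fingers":0.36},
    {"tx":0,"ty":0,"tz":-0.08,"twist":0,"fingers":0.36},
    {"tx":0,"ty":0,"tz":-0.15,"twist":0,"fingers":0.36},
    {"tx":0,"ty":0,"tz":-0.15,"twist":0,"fingers":0.36},
    {"tx":0.15,"ty":-0.1,"tz":-0.15,"twist":0,"fingers":0.36},
    {"tx":0.17,"ty":-0.1,"tz":0,"twist":0,"fingers":0.36},
    {"tx":0.17,"ty":0,"tz":0,"twist":0,"fingers":0.36},
    {"tx":0.17,"ty":0,"tz":0,"twist":0,"fingers":0.36},
    {"tx":0.17,"ty":0,"tz":0,"twist":0,"fingers":0.36},
    {"tx":0,"ty":0,"tz":0,"twist":0,"fingers":0.36},
  ],
)

```text
clock: 53.98
eef_pos: [489.7, 39.9, 193.3]
tool_rot: [3.14, -0.003, 1.547]
force: [0.1, -0.5, -0.1]
width: 30.8
gripper_force: 0.0
```

```bash
python3 - <<'E'
from h import *
im=eyes.get_image('top'); c=im['color']; h=cv2.cvtColor(c,cv2.COLOR_BGR2HSV)
# green front top edge positions vs body edge
for u in (330,365,430,470):
    g=np.argwhere(cv2.inRange(h[190:215,u:u+1],(60,60,50),(85,255,255)))[:,0]+190
    print(u,g.min() if len(g) else None,g.max() if len(g) else None,at(im,u,g.max()+.5,70) if len(g) else '')
print(ctrl.read_state()['clock'],ctrl.read_state()['force'])
E
```

```text
330 197 201 [578.8 -20.4  70. ]
365 199 202 [ 575.9 -117.3   70. ]
430 201 205 [ 567.4 -297.    70. ]
470 203 207 [ 561.7 -407.6   70. ]
54.025 [-0.14783663 -0.15537102 -0.22427209]
```

The bar travelled from x = 418.8 (open) to 536.8 (shut), exactly the 118 mm travel, so the drawer is fully shut and the robot is clear.

```bash
python3 -c "
from cell import job
print(job.finish_job())"
```

```text
the job is handed in; nothing more can be done
None
```

The job is handed in (no verdict came back): all three casts found on the worktop, including the one that stood on its heel, are in separate compartments, teeth up, and by the arm's measured travel (118 mm, to a hard stop) the drawer is fully shut.

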